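# Nest the bowl covers in the drawer

## Robot

A 7-joint arm with a two-finger parallel gripper is mounted at the origin on the work surface. World frame = base frame: x ahead of the robot, y to its left, z up, the work surface at z = 0. Lengths are in m, angles in rad, forces in N, time in s.
With the tool pointing down it reaches from about 0.425 to 0.825 m from the base axis. Payload 3.6 kg.
Tool frame: the origin (TCP) lies on the centre line of the jaws, within the pads' length; the fingertips stand 8 mm ahead of it and the grasp point (between the pads) lies 11 mm behind it (r.tip_reach is the distance from the TCP to the fingertips, in m); z points along the fingers, y is the line along which they close (so a half turn about z gives the same grasp; the last joint's range is limited). The gripper opens to 85 mm and grips with 20 to 120 N. Pads are 22 mm wide; open, the fingers measure 114 mm over their backs; the gripper's body (76 mm by 85 mm) begins 54 mm behind the grasp point. The pads swing forward as they close: fully open they stand 13 mm farther back than shut.
Start: joints at [-1.315, 0.615, -0.013, 1.423, 0.008, 1.103, -0.04], TCP at [0.181, 0.624, 0.239] pointing down, gripper open.
Joint ranges: [-3.12, 3.12], [-0.3, 2.06], [-1.34, 1.32], [0.26, 2.42], [-1.36, 4.5], [0.01, 1.98], [-2.84, 2.84]. Speed limits (rad/s): [2.79, 2.79, 3.14, 3.14, 3.14, 3.14, 3.14].

## Interface

Orientations are given as a unit quaternion [w, x, y, z].
In Python, from station import r gives the robot as it stands.
- The arm moves only by the shell command python3 -m creep 'ROWS' [FORCE]. ROWS is JSON, a list that holds one entry, the list of rows, each a list of 7 numbers: the finger opening in m, from 0 to 0.0854, then the shift along the tool's x, y, z in m, then the turn, a rotation vector about the tool's x, y, z in rad. In form: [[[claw, dx, dy, dz, wx, wy, wz], ...]]. A call has 1 to 10 rows; each row shifts and turns the commanded pose from where the row before left it, along the tool's axes as they then stand; what a row does not reach is not made up. A row lasts 1/12 s, in which the tool goes at most 41.7 mm and 7.16 degrees, less where a joint would pass 70% of its speed; a pose out of reach is approached as far as the arm can. A call is refused whole if a number of a shift passes 0.0417 or a number of a turn 0.125, either way. A call with a gripper value outside its range is refused whole. The fingers move at their own pace and stop on an object; FORCE is the grip in N (left out, the last holds). Time passes only in rows, so rows that do not move let the fingers close. It gives the time, the measured TCP pose, the force, the opening and the grip force at its end, in the units of the state.
- r.sense(): the state, without advancing time (a new reading comes with each control period).
- r.capture(name): name is "scene" or "top"; returns a dict with "img" (400x640x3 uint8, red, green, blue), "range_z" (400x640 float32, m along the optical axis (not along the pixel's ray), 0 where there is no reading), "fx", "fy", "cx", "cy" (pixels), "origin" and "orientation" of the camera in the world. Camera axes: x right, y down, z forward; pixel columns grow to the right and rows downward; lengths in m; the calibration is good to about 2 mm. A picture is of the moment at which its call begins.
- r.job_done(): hands the job in; it is judged then, once.
Trained networks look in the newest picture that a camera, given by its name, has taken for a name from the list of things; names that differ only in an ending like _2 or _b are one class to them, and where a whole thing is asked for, a point or a joint stands for the part that bears it (a point fixed in the world has none). Each returns a list of dicts, best first, with "confidence" (0 to 1); they miss things now and then, are a little off and sometimes report something else, mostly with a low value. They report only what shows in the picture. A call takes as long as a camera call. They do not tell look-alikes from the thing itself.
- r.outline_of(camera, name): "pixels" (400x640 bool, what is visible of it) and "centre" ([column, row] in pixels, amid what is visible of it).
The state is a dict: "clock": time; "qpos": joint angles; "joint_vel": joint speeds; "joint_torque": joint torques, N m; "tool_pos": TCP position; "orientation": TCP orientation; "force": force on the tool from outside, world axes, zero at the start; "wrist_torque": the same for the moment, N m; "width": finger opening in m; "gripper_force": force on a finger pad.
Only numpy, scipy, OpenCV 4.12 (cv2) and the standard library are available. Lean on these libraries where they do the work, as an engineer would, in place of code of your own. Each camera call takes 0.05 s, during which the arm holds its last target. There are 200 camera calls.

## Task

Put the bowl covers away in the top drawer of the white unit. Pull the drawer right out, lay the orange trivet flat on its floor as a cushion, then nest all the covers on the middle of the trivet in one upright stack, inverted as they lie (knob down), each cupped squarely inside the next larger one with the largest at the bottom; finally shut the drawer fully. Leave the jar, the spatula, the mug and the lower drawer as they are.

Things in the scene. Friction and masses are not known exactly. Their poses are not given: they have to be found in the camera images.
- unit: Small white plastic drawer unit, 242 mm deep, 236 mm wide, 222 mm high, fixed; two drawers one above the other. Origin: centre of its underside. Its drawer fronts face its own -x (towards the robot); +z is up.
- top_drawer (a joint): Top drawer's travel out along the unit's -x, m; 0 shut, 0.19 fully out (stop); starts shut or a little ajar, about 1.5 N of friction, stays where left. Box 200 x 200 mm inside; side and back walls 50 mm high, 5 thick; front panel 12 thick, rising 117 mm above the floor, as high as the bay. Fully out, the last 15 mm of the box stay under the unit's top.
- top_drawer_handle (a point): Middle of the top drawer's round steel bar handle: bar 11 mm thick, 110 mm long, level, along the unit's y, 42 mm in front of the drawer front and 32 mm below the unit's top face; two stems join it to the front near its ends. Moves with the drawer; axes as the unit's.
- top_drawer_floor (a point): Centre of the top drawer's inner floor surface (95 mm above the work surface). Moves with the drawer; axes as the unit's.
- lower_drawer (a joint): Lower drawer, not needed; 0 shut, grows as it is pulled out (m).
- trivet: Orange silicone trivet: flat disc 110 mm across, 8 mm thick, with a hanging tab 20 mm wide and 8 mm thick that reaches from the edge to 85 mm from the centre along its own +x (small black hole at the end). Origin: centre of the disc's underside. 70 to 120 g.
- cover_a: Grey plastic bowl cover, largest: 132 mm across, 50 high; may be absent. Lies inverted on a squat knob (black, 40 across, 16 high), hollow up, +z up. Round; rim an upright band 8 thick, 12 high, at the top, above a 4 mm thick dome. Flat inner floor 48 across, 20 above the origin: the next cover's knob stands there. Origin: centre of the knob's underside. 55 to 165 g.
- cover_b: Grey plastic bowl cover, second largest: 114 mm across, 47 high; may be absent. Lies inverted on a squat knob (black, 40 across, 16 high), hollow up, +z up. Round; rim an upright band 8 thick, 12 high, at the top, above a 4 mm thick dome. Flat inner floor 48 across, 20 above the origin: the next cover's knob stands there. Origin: centre of the knob's underside. 55 to 165 g.
- cover_c: Grey plastic bowl cover, third largest: 96 mm across, 44 high; may be absent. Lies inverted on a squat knob (black, 40 across, 16 high), hollow up, +z up. Round; rim an upright band 8 thick, 12 high, at the top, above a 4 mm thick dome. Flat inner floor 48 across, 20 above the origin: the next cover's knob stands there. Origin: centre of the knob's underside. 55 to 165 g.
- cover_d: Grey plastic bowl cover, smallest: 78 mm across, 41 high; may be absent. Lies inverted on a squat knob (black, 40 across, 16 high), hollow up, +z up. Round; rim an upright band 8 thick, 12 high, at the top, above a 4 mm thick dome. Flat inner floor 48 across, 20 above the origin: the next cover's knob stands there. Origin: centre of the knob's underside. 55 to 165 g.
- jar: Bystander: glass jar with steel screw lid, 84 mm across, 125 mm high, standing. Origin: centre of underside.
- spatula: Bystander: wooden spatula, 270 mm long, lying on the board along its own x. Origin: under its middle.
- mug: Bystander: white mug, 76 mm across, 85 mm high, with a handle along its own +y, standing. Origin: centre of underside.
Mind the look-alikes: they are no part of the job. Leave any blue or pink look-alike of the cover_b alone.

How it is judged:
By the outcome, as a careful person would: the job done as asked, in the order asked, and still so for the second after the job is handed in, with the robot touching nothing.
Of cover_a, cover_b, cover_c, cover_d only 3 to 4 are there at a start; the rules pass over those that are not, and their reading is None.
At some moment in a run one of cover_a, cover_b, cover_c, cover_d may be knocked a few centimetres aside while the robot is not near it.
It also fails if it takes over 200 s, if anything falls off the work surface, if the arm or the gripper's body presses on something with over 40 N, if the wrist force passes 120 N, or if a joint passes its speed limit or range.

## Working session

There is one attempt and no reset: what is moved stays moved. The work goes in short steps, Python scripts to look and compute and a shell command to move; the robot and the scene stay as the last step left them, time stands still between calls to the robot, and variables do not carry over. Pictures are saved under pics/ and viewed, at most 14 in all, crops included, and the job is handed in when it is done.

```bash
ls; mkdir -p pics; cat > h.py <<'E'
import numpy as np, cv2
from scipy.spatial.transform import Rotation as R
from station import r
def q2R(q): return R.from_quat([q[1],q[2],q[3],q[0]]).as_matrix()
def cloud(c):
    v,u=np.mgrid[0:400,0:640]; z=c["range_z"]
    P=np.stack([(u-c["cx"])*z/c["fx"],(v-c["cy"])*z/c["fy"],z],-1)
    W=P@q2R(c["orientation"]).T+np.array(c["origin"]); W[z==0]=np.nan
    return W
def save(c,n,box=None,s=1):
    im=c["img"][...,::-1]
    if box: im=im[box[1]:box[3],box[0]:box[2]]
    cv2.imwrite(f"pics/{n}.png",cv2.resize(im,None,fx=s,fy=s,interpolation=cv2.INTER_CUBIC))
E
python3 - <<'E'
from h import *
np.set_printoptions(precision=4,suppress=True)
ims=[]
for n in("top","scene"):
    c=r.capture(n); save(c,n+"0",s=1.25); W=cloud(c)
    print(n,c["origin"],c["fx"])
    for k in("cover_a","trivet","top_drawer_handle","unit","jar","mug","spatula"):
        for d in r.outline_of(n,k):
            m=d["pixels"]; p=W[m]; p=p[~np.isnan(p[:,0])]
            if len(p): print(k,round(d["confidence"],2),np.round(d["centre"]),m.sum(),np.nanmedian(p,0),np.percentile(p,2,0),np.percentile(p,98,0),c["img"][m].mean(0).round())
s=r.sense(); print(s["tool_pos"],s["orientation"],s["clock"],s["width"],r.tip_reach)
E
```

```text
pics
top [ 0.462  -0.0317  1.2295] 449.3702942698099
cover_a 0.88 [379. 288.] 1458 [ 0.2925 -0.2298  0.0246] [ 0.2457 -0.2758  0.0174] [ 0.3451 -0.1755  0.0507] [23. 48. 99.]
cover_a 0.85 [373. 162.] 653 [ 0.6247 -0.2157  0.0237] [ 0.5875 -0.2475  0.0166] [ 0.6573 -0.1804  0.045 ] [72. 70. 68.]
cover_a 0.8 [220. 238.] 1543 [0.4387 0.1949 0.0242] [0.3876 0.1393 0.012 ] [0.4891 0.2432 0.0508] [141.  79.  90.]
cover_a 0.77 [380. 228.] 1046 [ 0.4519 -0.2326  0.0243] [ 0.4099 -0.273   0.0171] [ 0.4947 -0.1866  0.0483] [72. 71. 68.]
cover_a 0.64 [317. 159.] 1442 [ 0.6304 -0.0611  0.0245] [ 0.5766 -0.111   0.017 ] [ 0.6781 -0.0103  0.0511] [71. 70. 68.]
cover_a 0.57 [308. 225.] 1928 [ 0.4639 -0.0462  0.0252] [ 0.4063 -0.1038  0.0175] [0.5216 0.0138 0.0539] [71. 70. 68.]
trivet 0.79 [443. 221.] 1319 [ 0.4752 -0.4087  0.0092] [ 0.4259 -0.4554  0.0043] [ 0.5433 -0.3575  0.0143] [147.  76.  34.]
top_drawer_handle 0.76 [191. 169.] 3439 [0.5995 0.2511 0.0994] [0.5225 0.1387 0.09  ] [0.65   0.3512 0.2144] [124. 119. 106.]
top_drawer_handle 0.23 [180. 116.] 15119 [0.7042 0.2507 0.2213] [0.5488 0.13
[... 1765 characters left out ...]
.0535] [88. 82. 77.]
unit 0.59 [422. 309.] 17210 [0.753 0.264 0.221] [0.5521 0.1454 0.0205] [0.8653 0.3811 0.2256] [175. 162. 144.]
jar 0.98 [302. 304.] 1316 [0.7876 0.0003 0.1218] [ 0.7402 -0.0395  0.01  ] [0.8135 0.0346 0.1291] [121. 115. 105.]
mug 0.77 [178. 217.] 1151 [ 0.6692 -0.4238  0.0458] [ 0.6298 -0.4717 -0.0014] [ 0.711  -0.3757  0.0867] [131. 122. 105.]
spatula 0.98 [263. 285.] 1234 [ 0.7533 -0.129   0.0046] [ 0.7228 -0.3171 -0.0022] [ 0.7845 -0.0644  0.022 ] [106.  72.  46.]
spatula 0.44 [271. 179.] 794 [ 0.4458 -0.2312  0.0275] [ 0.4091 -0.2716  0.0162] [ 0.4983 -0.1834  0.0483] [89. 82. 76.]
[0.1813 0.6241 0.2393] [-0.      0.1409  0.99   -0.    ] 0.8 0.08535557826307755 0.008
```

View pics/top0.png

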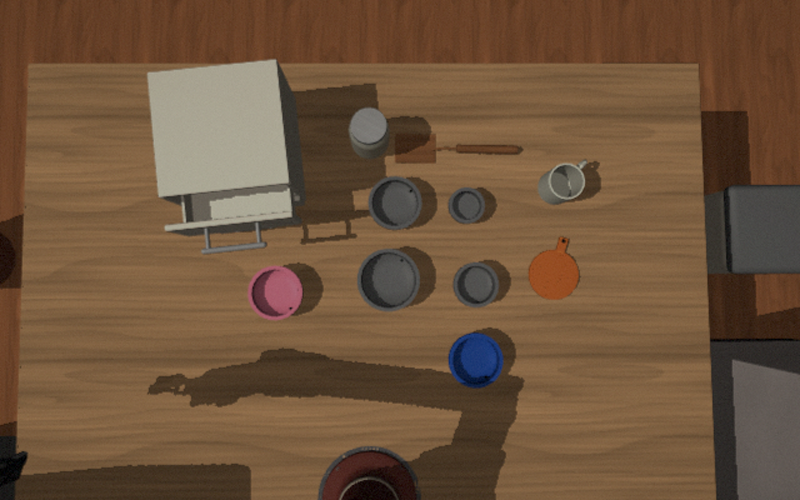

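View pics/scene0.png

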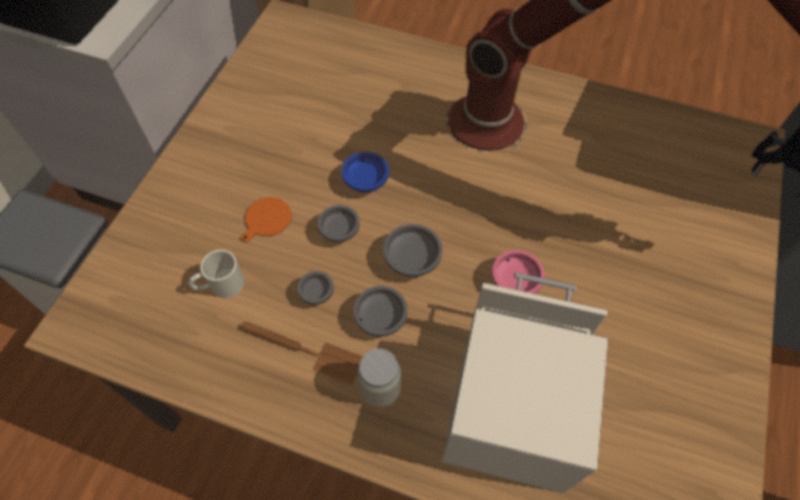

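Top picture: four grey covers lie at (388,280), (395,203), (475,285) and (466,205). Two look-alikes, pink (275,293) and blue (476,360), are to be left alone. The trivet is at (553,274) and the drawer is a little ajar. Now I'll fit the exact geometry and take a crop to confirm.

```bash
cat >> h.py <<'E'
np.set_printoptions(precision=4,suppress=True)
from scipy.optimize import least_squares
def circ(p,rad,c0):
    f=lambda c:np.hypot(p[:,0]-c[0],p[:,1]-c[1])-rad
    return least_squares(f,c0,loss="soft_l1",f_scale=.002)
SP={"a":(.132,.050),"b":(.114,.047),"c":(.096,.044),"d":(.078,.041)}
def rim(W,c0,k,z0=0):
    "fit rim band centre (mid radius) from points at rim-top height"
    D,H=SP[k]; m=(abs(W[...,2]-z0-H)<.005)&(np.hypot(W[...,0]-c0[0],W[...,1]-c0[1])<D/2+.012)
    p=W[m]; s=circ(p,D/2-.004,np.array(c0)); e=abs(s.fun)
    return s.x,len(p),np.median(e),np.median(p[:,2])
def plan(x,y,z,yaw,rows=None):
    """tool down; yaw = world angle of tool y axis (mod pi). prints rz then shift in tool axes"""
    s=r.sense(); M=q2R(s["orientation"]); ty=np.arctan2(M[1,1],M[0,1])
    d=(ty-yaw+np.pi/2)%np.pi-np.pi/2   # tool z down: +wz turns world yaw negative
    M2=M@R.from_rotvec([0,0,d]).as_matrix()
    # level correction reported separately
    print("wz %.3f  shift tool"%d, M2.T@(np.array([x,y,z])-s["tool_pos"]), "tilt",np.degrees(np.arccos(-M[2,2])).round(2),"q7 %.2f"%s["qpos"][6],"t",s["clock"],"w",s["width"])
E
python3 - <<'E'
from h import *
G={"a":(.464,-.046),"b":(.628,-.061),"c":(.452,-.231),"d":(.623,-.214)}
for n in("top","scene"):
    c=r.capture(n); W=cloud(c)
    if n=="top": save(c,"crop",(180,140,480,320),2.6)
    for k in G: print(n,k,*rim(W,G[k],k))
    t=W[(abs(W[...,2]-.222)<.008)&(W[...,0]>.5)&(W[...,1]>.1)]
    # keep only unit top: x beyond front
    b=cv2.minAreaRect((t[:,:2]*1000).astype(np.float32)); print("rect",b,cv2.boxPoints(b).round(0).tolist(),np.median(t[:,2]))
    h=W[(abs(W[...,2]-.193)<.008)&(W[...,0]>.48)&(W[...,0]<.56)&(W[...,1]>.13)&(W[...,1]<.37)]
    b=cv2.minAreaRect((h[:,:2]*1000).astype(np.float32)); print("handle",len(h),b,np.median(h,0))
    o=c["img"].astype(int); m=(o[...,0]>o[...,2]*2.2)&(o[...,0]-o[...,1]>40)&(W[...,1]<-.33)&(W[...,2]<.03)&(W[...,0]<.6)
    p=W[m]; mr=cv2.minAreaRect((p[:,:2]*1000).astype(np.float32)); print("triv",len(p),mr,np.median(p,0))
    # disc: erode tab via opening
    mm=cv2.morphologyEx(m.astype(np.uint8),cv2.MORPH_OPEN,np.ones((15,15))); pd=W[mm>0]; ce=(np.nanpercentile(pd[:,:2],1,0)+np.nanpercentile(pd[:,:2],99,0))/2
    q=p[np.hypot(*(p[:,:2]-ce).T)>.062]; print("disc",ce,np.ptp(pd[:,:2],0),"tab",q.mean(0),len(q),np.arctan2(*(q.mean(0)[:2]-ce)[::-1]))
E
```

```text
top a [ 0.4643 -0.045 ] 439 0.0020749174783826346 0.05057312340763853
top b [ 0.627  -0.0599] 378 0.002158411537584306 0.04734878891874639
top c [ 0.4529 -0.23  ] 318 0.002205598908147751 0.044758848503070436
top d [ 0.622  -0.2129] 253 0.0022109943060624193 0.0419301383872932
rect ((711.417236328125, 260.4815368652344), (291.75146484375, 237.24290466308594), 5.840165615081787) [[554.0, 364.0], [578.0, 128.0], [869.0, 157.0], [844.0, 393.0]] 0.2223673503106356
handle 357 ((536.9467163085938, 266.32861328125), (171.70526123046875, 45.861328125), 89.94451904296875) [0.5273 0.2487 0.1945]
triv 1471 ((446.5177307128906, -927.0174560546875), (1151.5181884765625, 139.90724182128906), 85.32414245605469) [ 0.4725 -0.4118  0.0088]
disc [ 0.475 -0.394] [0.1047 0.0793] tab [ 0.4659 -0.8902 -0.3428] 224 -1.589064816423849
scene a [ 0.465  -0.0434] 415 0.0024452488955411383 0.04993872931199572
scene b [ 0.6279 -0.0586] 408 0.002383639629029051 0.046855134017862565
scene c [ 0.4535 -0.2283] 264 0.002495328276356047 0.04418824613143979
scene d [ 0.6225 -0.2115] 248 0.0022903060949265343 0.04074417455648871
rect ((713.3135986328125, 261.3072509765625), (289.98577880859375, 236.32984924316406), 5.982769012451172) [[557.0, 364.0], [581.0, 129.0], [870.0, 159.0], [845.0, 394.0]] 0.22210841917564417
handle 289 ((538.125, 241.58966064453125), (37.012325286865234, 117.41986846923828), 4.331055641174316) [0.5287 0.2416 0.1939]
triv 3608 ((-442.3543701171875, -608.9866943359375), (1999.7119140625, 574.8779296875), 0.6595295667648315) [-1.1575 -0.4544 -0.7434]
disc [-0.4382 -0.5933] [1.97   0.5433] tab [-0.7147 -0.5187 -0.5237] 3608 2.8779756376264287
```

View pics/crop.png

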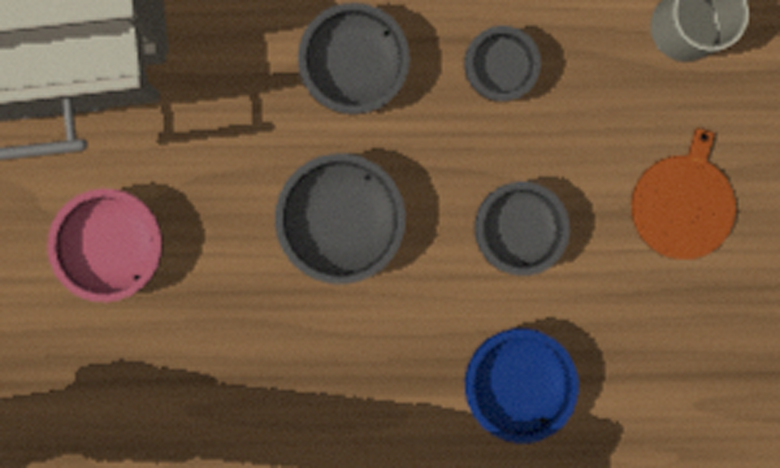

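The crop confirms the grey covers: a (340,217), b (354,58), c (522,228), d (503,64). The coloured ones stay. The unit is turned about 5.8° and the drawer is about 48 mm ajar. Next I go to the handle.

```bash
python3 - <<'E'
from h import *
s=r.sense();print(q2R(s["orientation"]))
plan(.526,.242,.260,.102)
c=r.capture("top"); W=cloud(c)
o=c["img"].astype(int); m=(o[...,0]>o[...,2]*2)&(o[...,0]-o[...,1]>35)&(W[...,1]<-.33)&(W[...,1]>-.5)&(W[...,2]<.03)&(W[...,2]>0)&(W[...,0]<.6)&(W[...,0]>.38)
p=W[m]; s=np.array([.478,-.411])
for _ in range(9):
    q=p[np.hypot(*(p[:,:2]-s).T)<.058]; s=(q[:,:2].min(0)+q[:,:2].max(0))/2*.5+.5*q[:,:2].mean(0)
q=p[np.hypot(*(p[:,:2]-s).T)>.06]; d=q.mean(0)[:2]-s
print("triv",s,np.ptp(p,0),len(q),d,np.arctan2(d[1],d[0]),np.median(p[:,2]))
E
```

```text
[[-0.9603  0.279  -0.    ]
 [ 0.279   0.9603 -0.    ]
 [ 0.     -0.     -1.    ]]
wz 1.186  shift tool [-0.4153  0.3039 -0.0207] tilt 0.0 q7 -0.04 t 0.9 w 0.08537893358779368
triv [ 0.4746 -0.4053] [0.1369 0.1097 0.0175] 67 [ 0.0685 -0.0217] -0.3071272300705489 0.009156886325911828
```

```bash
python3 -m creep '[[[0.04,0,0,-0.002,0,0,0.1186],[0.04,0,0,-0.002,0,0,0.1186],[0.04,0,0,-0.002,0,0,0.1186],[0.04,0,0,-0.002,0,0,0.1186],[0.04,0,0,-0.002,0,0,0.1186],[0.04,0,0,-0.002,0,0,0.1186],[0.04,0,0,-0.002,0,0,0.1186],[0.04,0,0,-0.002,0,0,0.1186],[0.04,0,0,-0.002,0,0,0.1186],[0.04,0,0,-0.002,0,0,0.1186]]]'
python3 -m creep '[[[0.04,-0.0277,0.0203,0,0,0,0],[0.04,-0.0277,0.0203,0,0,0,0],[0.04,-0.0277,0.0203,0,0,0,0],[0.04,-0.0277,0.0203,0,0,0,0],[0.04,-0.0277,0.0203,0,0,0,0],[0.04,-0.0277,0.0203,0,0,0,0],[0.04,-0.0277,0.0203,0,0,0,0],[0.04,-0.0277,0.0203,0,0,0,0]]]'
python3 -m creep '[[[0.04,-0.0277,0.0203,0,0,0,0],[0.04,-0.0277,0.0203,0,0,0,0],[0.04,-0.0277,0.0203,0,0,0,0],[0.04,-0.0277,0.0203,0,0,0,0],[0.04,-0.0277,0.0203,0,0,0,0],[0.04,-0.0277,0.0203,0,0,0,0],[0.04,-0.0277,0.0203,0,0,0,0],[0.04,0,0,0,0,0,0]]]'
python3 - <<'E'
from h import *
plan(.526,.242,.179,.102)
for n in("top","scene"):
    W=cloud(r.capture(n)); a=np.array([.995,.102]); l=np.array([-.102,.995])
    q=W[(W[...,2]>.175)&(W[...,2]<.203)&(W[...,0]>.45)&(W[...,1]>.1)&(W[...,1]<.4)]
    u=q[:,:2]@a; v=q[:,:2]@l
    m=(u<.56)&(abs(v-.187)<.05); print(n,np.array([.526,.242])@a,m.sum(),np.histogram(u[m],bins=np.arange(.5,.57,.005)), q[m][:,2].max(),np.percentile(v[u<.555],[2,98]))
E
```

```text
clock: 1.78
tool_pos: [0.1812, 0.6242, 0.2594]
orientation: [-0.0, 0.672, 0.74, -0.0]
force: [-0.6, -0.5, 0.0]
width: 0.04
gripper_force: 0.0
clock: 2.45
tool_pos: [0.3663, 0.4191, 0.2596]
orientation: [-0.0, 0.67, 0.742, 0.0]
force: [0.8, 0.5, -0.5]
width: 0.04
gripper_force: 0.0
clock: 3.12
tool_pos: [0.5321, 0.2327, 0.26]
orientation: [0.004, 0.675, 0.738, -0.0]
force: [0.8, -0.5, 1.1]
width: 0.0404
gripper_force: 0.0
wz -0.013  shift tool [ 0.0104 -0.0055  0.0809] tilt 0.47 q7 -0.18 t 3.1167 w 0.040358366221178964
top 0.548054 121 (array([ 0,  0,  0,  0,  0,  0,  0,  0, 42, 52, 23,  4,  0]), array([0.5  , 0.505, 0.51 , 0.515, 0.52 , 0.525, 0.53 , 0.535, 0.54 ,
       0.545, 0.55 , 0.555, 0.56 , 0.565])) 0.19870486281982225 [0.1269 0.192 ]
scene 0.548054 206 (array([ 0,  0,  0,  0,  0,  0,  0,  0, 25, 85, 84, 12,  0]), array([0.5  , 0.505, 0.51 , 0.515, 0.52 , 0.525, 0.53 , 0.535, 0.54 ,
       0.545, 0.55 , 0.555, 0.56 , 0.565])) 0.20006167519397122 [0.13   0.2426]
```

```bash
python3 -m creep '[[[0.04,0.0104,-0.0055,0.001,0,0,-0.013],[0.04,0,0,0.02,0,0,0],[0.04,0,0,0.02,0,0,0],[0.04,0,0,0.02,0,0,0],[0.04,0,0,0.02,0,0,0],[0.04,0,0,0,0,0,0],[0,0,0,0,0,0,0],[0,0,0,0,0,0,0],[0,0,0,0,0,0,0],[0,0,0,0,0,0,0]]]' 60
python3 -m creep '[[[0,0,0,0,0,0,0],[0,0,0,0,0,0,0],[0,0,-0.01,0,0,0,0],[0,0,-0.015,0,0,0,0],[0,0,-0.015,0,0,0,0],[0,0,-0.015,0,0,0,0],[0,0,-0.015,0,0,0,0],[0,0,-0.015,0,0,0,0],[0,0,-0.015,0,0,0,0],[0,0,0,0,0,0,0]]]'
python3 - <<'E'
from h import *
plan(.526-.143*.995,.242-.143*.102,.179,.102)
E
```

```text
clock: 4.05
tool_pos: [0.5209, 0.2534, 0.18]
orientation: [0.0, 0.665, 0.747, 0.002]
force: [0.4, 2.5, 0.9]
width: 0.0085
gripper_force: 58.5
clock: 4.88
tool_pos: [0.4186, 0.2426, 0.1798]
orientation: [-0.002, 0.664, 0.747, 0.001]
force: [-2.2, 5.0, 5.7]
width: 0.0088
gripper_force: 59.7
wz 0.015  shift tool [-0.0115 -0.0362  0.0008] tilt 0.26 q7 -0.22 t 4.8833 w 0.008812178615139875
```

```bash
python3 -m creep '[[[0,0,-0.012,0,0,0,0],[0,0,-0.012,0,0,0,0],[0,0,-0.01,0,0,0,0],[0,0,-0.003,0,0,0,0],[0,0,-0.002,0,0,0,0],[0,0,-0.001,0,0,0,0],[0,0,0,0,0,0,0],[0,0,0,0,0,0,0]]]'
```

```text
clock: 5.55
tool_pos: [0.3841, 0.2389, 0.1799]
orientation: [0.001, 0.665, 0.747, 0.005]
force: [2.8, 7.1, 1.1]
width: 0.0085
gripper_force: 59.7
```

```bash
python3 -m creep '[[[0,0,-0.003,0,0,0,0],[0,0,-0.003,0,0,0,0],[0,0,0,0,0,0,0],[0,0,0,0,0,0,0]]]'
```

```text
clock: 5.88
tool_pos: [0.3841, 0.2389, 0.18]
orientation: [0.005, 0.665, 0.746, 0.01]
force: [14.9, 8.0, -12.1]
width: 0.0088
gripper_force: 58.7
```

```bash
python3 -m creep '[[[0,0,0.006,0,0,0,0],[0.04,0,0,0,0,0,0],[0.04,0,0,0,0,0,0],[0.04,0,0,0,0,0,0],[0.04,0,0,0,0,0,0],[0.04,0,0,-0.02,0,0,0],[0.04,0,0,-0.025,0,0,0],[0.04,0,0,-0.03,0,0,0],[0.04,0,0,-0.025,0,0,0],[0.04,0,0,0,0,0,0]]]'
python3 -m creep '[[[0.04,0.03,0,0,0,0,-0.1162],[0.04,0.03,0,0,0,0,-0.1162],[0.04,0.03,0,0,0,0,-0.1162],[0.04,0.03,0,0,0,0,-0.1162],[0.04,0.03,0,0,0,0,-0.1162],[0.04,0.03,0,0,0,0,-0.1162],[0.04,0.03,0,0,0,0,-0.1162],[0.04,0.03,0,0,0,0,-0.1162],[0.04,0,0,0,0,0,-0.1162],[0.04,0,0,0,0,0,-0.1162]]]'
python3 -m creep '[[[0.04,0,0,0,0,0,0],[0.04,0,0,0,0,0,0],[0.04,0,0,0,0,0,0]]]'
python3 - <<'E'
from h import *
plan(.5435,-.427,.06,1.264)
c=r.capture("top"); save(c,"draw",(80,0,420,320),1.8)
E
```

```text
clock: 6.72
tool_pos: [0.3833, 0.2361, 0.2827]
orientation: [0.001, 0.666, 0.746, 0.005]
force: [0.7, 0.1, 0.2]
width: 0.0404
gripper_force: 0.0
clock: 7.55
tool_pos: [0.2629, 0.4369, 0.2772]
orientation: [-0.001, 0.141, 0.99, -0.001]
force: [0.2, -0.1, 0.4]
width: 0.04
gripper_force: 0.0
clock: 7.8
tool_pos: [0.2659, 0.4355, 0.2779]
orientation: [-0.0, 0.148, 0.989, -0.001]
force: [0.3, -0.0, 0.3]
width: 0.04
gripper_force: 0.0
wz 0.009  shift tool [-0.5251 -0.7382  0.2188] tilt 0.07 q7 0.22 t 7.8 w 0.039965422930049864
```

View pics/draw.png

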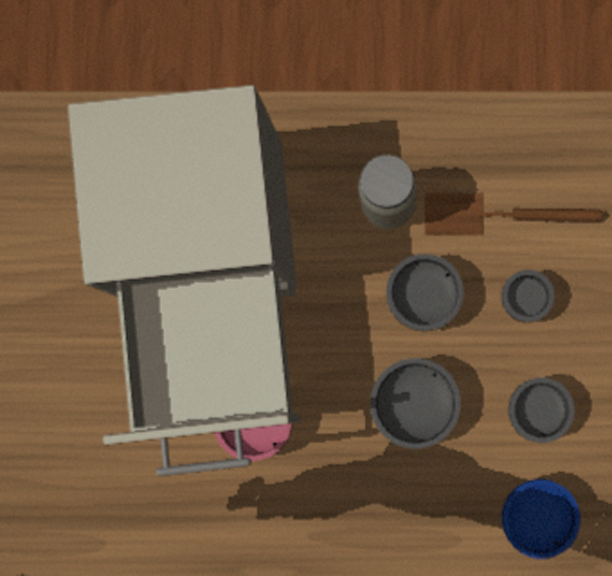

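Picture: the drawer is fully out (crop x 105–290, y 280–440), with the pink bowl at (255,440) untouched below it. Next is the trivet.

```bash
python3 -m creep '[[[0.04,-0.0264,-0.018,0,0,0,0.009],[0.04,-0.0264,-0.018,0,0,0,0],[0.04,-0.0264,-0.018,0,0,0,0],[0.04,-0.0264,-0.018,0,0,0,0],[0.04,-0.0264,-0.018,0,0,0,0],[0.04,-0.0264,-0.018,0,0,0,0],[0.04,-0.0264,-0.018,0,0,0,0],[0.04,-0.0264,-0.018,0,0,0,0],[0.04,-0.0264,-0.018,0,0,0,0],[0.04,-0.0264,-0.018,0,0,0,0]]]' | head -2
python3 -m creep '[[[0.04,-0.0145,-0.031,0.002,0,0,0],[0.04,-0.0145,-0.031,0.002,0,0,0],[0.04,-0.0145,-0.031,0.002,0,0,0],[0.04,-0.0145,-0.031,0.002,0,0,0],[0.04,-0.0145,-0.031,0.002,0,0,0],[0.04,-0.0145,-0.031,0.002,0,0,0],[0.04,-0.0145,-0.031,0.002,0,0,0],[0.04,-0.0145,-0.031,0.002,0,0,0],[0.04,-0.0145,-0.031,0.002,0,0,0]]]' | head -2
python3 -m creep '[[[0.04,-0.0145,-0.031,0.015,0,0,0],[0.04,-0.0145,-0.031,0.015,0,0,0],[0.04,-0.0145,-0.031,0.015,0,0,0],[0.04,-0.0145,-0.031,0.015,0,0,0],[0.04,-0.0145,-0.031,0.015,0,0,0],[0.04,-0.0145,-0.031,0.015,0,0,0],[0.04,-0.0145,-0.031,0.015,0,0,0],[0.04,-0.0145,-0.031,0.015,0,0,0],[0.04,-0.0145,-0.031,0.015,0,0,0]]]' | head -2
python3 -m creep '[[[0.04,0,0,0,0,0,0],[0.04,0,0,0,0,0,0],[0.04,0,0,0,0,0,0]]]'
python3 - <<'E'
from h import *
plan(.5435,-.427,.010,1.264)
W=cloud(r.capture("scene")); W2=cloud(r.capture("top"))
# drawer: back wall hidden; use panel (z~.212) & floor (z~.095) & side walls(z~.145)
a=np.array([.995,.102]); l=np.array([-.102,.995])
for w in(W,W2):
    q=w[(w[...,1]>.1)&(w[...,0]>.36)&(w[...,0]<.65)&(w[...,1]<.42)]
    for z,n in((.212,"panel"),(.145,"wall"),(.095,"floor")):
        p=q[abs(q[:,2]-z)<.004]; u=p[:,:2]@a; v=p[:,:2]@l
        print(n,len(p),np.percentile(u,[2,25,50,75,98]),np.percentile(v,[2,25,50,75,98]),np.median(p[:,2]))
for n in("top","scene"): print([(d["confidence"],d["centre"]) for d in r.outline_of(n,"trivet")])
E
```

```text
clock: 8.68
tool_pos: [0.4649, 0.1842, 0.2784]
clock: 9.43
tool_pos: [0.5053, -0.1212, 0.2603]
clock: 10.18
tool_pos: [0.5466, -0.4264, 0.1244]
clock: 10.43
tool_pos: [0.5469, -0.4239, 0.1249]
orientation: [-0.0, 0.151, 0.988, 0.001]
force: [0.4, 0.0, 1.0]
width: 0.0401
gripper_force: 0.0
wz 0.003  shift tool [ 0.0022 -0.0041  0.1149] tilt 0.07 q7 2.04 t 10.4333 w 0.040079817479403146
panel 411 [0.4491 0.4532 0.4562 0.4595 0.4625] [0.0754 0.1286 0.1866 0.246  0.2959] 0.21191057204015729
wall 283 [0.4582 0.4602 0.4622 0.476  0.6014] [0.0791 0.1119 0.1858 0.2629 0.2932] 0.14318575679621048
floor 3101 [0.4655 0.4966 0.5284 0.5593 0.5863] [0.0925 0.139  0.1891 0.2391 0.2833] 0.095344498829812
panel 540 [0.4487 0.4515 0.4546 0.4577 0.6496] [0.0715 0.1264 0.184  0.2438 0.2959] 0.21205240847320306
wall 236 [0.4609 0.4641 0.5145 0.5828 0.6573] [0.0743 0.0837 0.1583 0.2859 0.2958] 0.1422780997491807
floor 5742 [0.4696 0.5153 0.5653 0.6156 0.6616] [0.0953 0.1403 0.1895 0.238  0.2832] 0.09543074609038782
[(0.68, [441.5, 220.1]), (0.29, [338.6, 119.9]), (0.16, [291.5, 108.3])]
[(0.75, [213.8, 176.4])]
```

```bash
python3 -m creep '[[[0.04,0.0022,-0.0041,0.02,0,0,0],[0.04,0,0,0.025,0,0,0],[0.04,0,0,0.025,0,0,0],[0.04,0,0,0.025,0,0,0],[0.04,0,0,0.015,0,0,0],[0.04,0,0,0.004,0,0,0],[0.04,0,0,0,0,0,0],[0.04,0,0,0,0,0,0]]]' 80
python3 -m creep '[[[0,0,0,0,0,0,0],[0,0,0,0,0,0,0],[0,0,0,0,0,0,0],[0,0,0,0,0,0,0],[0,0,0,0,0,0,0],[0,0,0,-0.01,0,0,0],[0,0,0,-0.02,0,0,0],[0,0,0,-0.02,0,0,0],[0,0,0,0,0,0,0]]]'
python3 - <<'E'
from h import *
c=r.capture("scene"); save(c,"triv",(100,100,420,320),2)
E
```

```text
clock: 11.3
tool_pos: [0.5445, -0.4282, 0.0127]
orientation: [0.001, 0.151, 0.989, -0.001]
force: [0.6, -0.2, 0.4]
width: 0.04
gripper_force: 0.0
clock: 12.05
tool_pos: [0.5458, -0.43, 0.0664]
orientation: [0.004, 0.151, 0.989, -0.002]
force: [-0.5, -1.3, 0.5]
width: 0.0158
gripper_force: 78.4
```

View pics/triv.png

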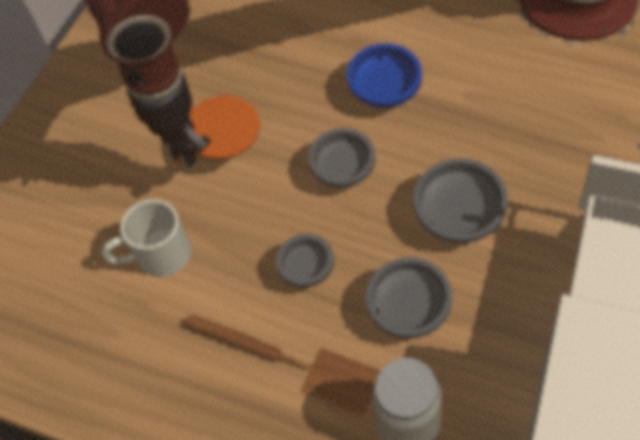

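```bash
python3 -m creep '[[[0,0,0,-0.025,0,0,0],[0,0,0,-0.025,0,0,0],[0,0,0,-0.025,0,0,0],[0,0,0,-0.025,0,0,0],[0,0,0,-0.025,0,0,0],[0,0,0,-0.025,0,0,0],[0,0,0,-0.025,0,0,0],[0,0,0,-0.025,0,0,0]]]' | head -2
python3 -m creep '[[[0,0.005,0.016,0,0,0,0],[0,0.0098,0.0319,0,0,0,0],[0,0.0098,0.0319,0,0,0,0],[0,0.0098,0.0319,0,0,0,0],[0,0.0098,0.0319,0,0,0,0],[0,0.0098,0.0319,0,0,0,0],[0,0.0098,0.0319,0,0,0,0],[0,0.0098,0.0319,0,0,0,0],[0,0.0098,0.0319,0,0,0,0]]]' | head -2
python3 -m creep '[[[0,0.0098,0.0319,0,0,0,0],[0,0.0098,0.0319,0,0,0,0],[0,0.0098,0.0319,0,0,0,0],[0,0.0098,0.0319,0,0,0,0],[0,0.0098,0.0319,0,0,0,0],[0,0.0098,0.0319,0,0,0,0],[0,0.0098,0.0319,0,0,0,0],[0,0.0098,0.0319,0,0,0,0],[0,0.0098,0.0319,0,0,0,0],[0,0.005,0.016,0,0,0,0]]]' | head -2
python3 -m creep '[[[0,0,0,0,0,0,0.1162],[0,0,0,0,0,0,0.1162],[0,0,0,0,0,0,0.1162],[0,0,0,0,0,0,0.1162],[0,0,0,0,0,0,0.1162],[0,0,0,0,0,0,0.1162],[0,0,0,0,0,0,0.1162],[0,0,0,0,0,0,0.1162],[0,0,0,0,0,0,0.1162],[0,0,0,0,0,0,0.1162]]]' | head -2
python3 -m creep '[[[0,0,0,0,0,0,0],[0,0,0,0,0,0,0],[0,0,0,0,0,0,0]]]'
cat >> h.py <<'E'
a=np.array([.995,.102]); l=np.array([-.102,.995])
def orange(n,zl=.02):
    c=r.capture(n); W=cloud(c); o=c["img"].astype(int); C=np.array([.539,.243])
    m=(o[...,0]>o[...,2]*2)&(o[...,0]-o[...,1]>35)&(W[...,2]>.085)&(np.hypot(W[...,0]-C[0],W[...,1]-C[1])<.14)&(W[...,0]>.42)
    p=W[m]; q=p[:,:2]-C; u=q@a; v=q@l
    A=np.c_[u,v,np.ones(len(u))]; k=np.linalg.lstsq(A,p[:,2],rcond=None)[0]
    g=abs(A@k-p[:,2])<.01; k=np.linalg.lstsq(A[g],p[g][:,2],rcond=None)[0]; u,v=u[g],v[g]
    print(n,len(u),"u",u.min(),u.max(),"v",v.min(),v.max(),"plane du,dv,z",k)
    return u,v
E
python3 - <<'E'
from h import *
plan(.5466,.1706,.18,.102)
orange("top"); orange("scene")
E
```

```text
clock: 12.77
tool_pos: [0.5429, -0.4271, 0.2612]
clock: 13.52
tool_pos: [0.5439, -0.1422, 0.2604]
clock: 14.35
tool_pos: [0.5446, 0.1791, 0.2601]
clock: 15.18
tool_pos: [0.5453, 0.173, 0.2602]
clock: 15.43
tool_pos: [0.5458, 0.1731, 0.2608]
orientation: [-0.0, 0.668, 0.744, -0.001]
force: [-0.8, 0.3, -0.5]
width: 0.0156
gripper_force: 78.5
wz 0.007  shift tool [-0.0025  0.0007  0.0808] tilt 0.08 q7 0.02 t 15.4333 w 0.01560058014049262
top 3272 u -0.1255750487502395 0.029305886174359416 v -0.10883879515317446 -0.030982746946996452 plane du,dv,z [-0.5382 -0.0407  0.5983]
scene 486 u -0.1253765686122752 0.05500720078214331 v -0.09226506772421143 0.04222187072598333 plane du,dv,z [-1.2249 -3.1533  0.3356]
```

```bash
sed -i 's/m=(o\[...,0\]>o\[...,2\]\*2)&(o\[...,0\]-o\[...,1\]>35)&(W\[...,2\]>.085)/m=(o[...,0]>o[...,2]*2.2)\&(o[...,1]>o[...,0]*.4)\&(o[...,0]>60)\&(W[...,2]>.085)\&(W[...,2]<.29)/' h.py
python3 -m creep '[[[0,-0.0025,0.0007,0.01,0,0,0.007],[0,0,0,0.02,0,0,0],[0,0,0,0.02,0,0,0],[0,0,0,0.02,0,0,0],[0,0,0,0.01,0,0,0],[0,0,0,0,0,0,0],[0,0,0,0,0,0,0]]]'
python3 - <<'E'
from h import *
plan(.5466,.1706,.108,.102)
orange("top"); c=r.capture("scene"); orange("scene"); save(c,"triv2",(280,120,520,300),3)
E
```

```text
clock: 16.12
tool_pos: [0.5472, 0.1704, 0.1811]
orientation: [-0.0, 0.671, 0.741, -0.0]
force: [0.6, -0.5, -1.0]
width: 0.0156
gripper_force: 78.5
wz -0.003  shift tool [ 0.0003 -0.0006  0.0731] tilt 0.04 q7 0.06 t 16.1167 w 0.015615496061761016Traceback (most recent call last):
  File "<stdin>", line 3, in <module>
  File "h.py", line 39, in orange
    print(n,len(u),"u",u.min(),u.max(),"v",v.min(),v.max(),"plane du,dv,z",k)
                       ~~~~~^^
    return umr_minimum(a, axis, None, out, keepdims, initial, where)
ValueError: zero-size array to reduction operation minimum which has no identity
```

```bash

python3 - <<'E'
from h import *
c=r.capture("top"); A=c["img"][70:300,80:380]; c=r.capture("scene"); B=c["img"][120:350,280:580]
cv2.imwrite("pics/both.png",cv2.resize(np.hstack([A,B])[...,::-1],None,fx=1.33,fy=1.33))
o=c["img"].astype(int); W=cloud(c)
m=(o[...,0]-o[...,2]>70)&(W[...,1]>.1)&(W[...,2]>.1); print(m.sum(),o[m].mean(0) if m.any() else 0)
E
```

```text
1479 [183.0872  96.8803  49.0169]
```

View pics/both.png

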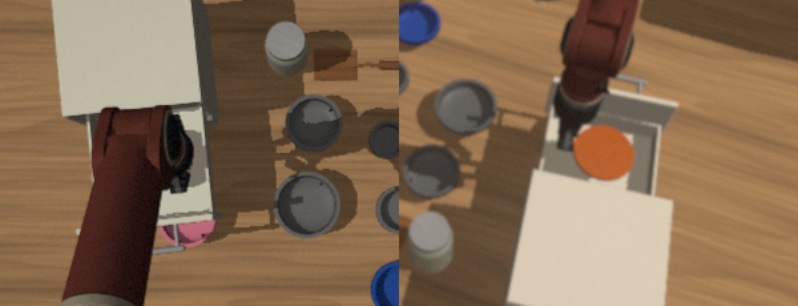

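Right pane (scene view): the trivet at (603,152) hangs level over the drawer and the hand is on the tab side. Lower it.

```bash
sed -i 's/(o\[...,0\]>60)&/(o[...,0]-o[...,2]>60)\&/' h.py
python3 - <<'E'
from h import *
orange("scene")
E
python3 -m creep '[[[0,0,0,0.02,0,0,0],[0,0,0,0.02,0,0,0],[0,0,0,0.015,0,0,0],[0,0,0,0.008,0,0,0],[0,0,0,0.005,0,0,0],[0,0,0,0.003,0,0,0],[0,0,0,0.002,0,0,0],[0,0,0,0,0,0,0],[0,0,0,0,0,0,0]]]'
python3 - <<'E'
from h import *
orange("scene")
E
```

```text
scene 1421 u -0.05235886106674363 0.05673631178158639 v -0.0556308084210959 0.054633427742987226 plane du,dv,z [ 0.0029 -0.0105  0.1761]
clock: 17.07
tool_pos: [0.5478, 0.1708, 0.1091]
orientation: [0.0, 0.671, 0.741, 0.001]
force: [-0.8, -0.3, -0.1]
width: 0.0153
gripper_force: 78.6
scene 1004 u -0.04820053799457191 0.030867900436313125 v -0.05602972168704859 0.05216673962259154 plane du,dv,z [ 0.0055 -0.0012  0.1036]
```

Trivet is down (top surface z 0.1036, centred). Release, rise and turn for cover a.

```bash
python3 -m creep '[[[0.03,0,0,0,0,0,0],[0.03,0,0,0,0,0,0],[0.03,0,0,0,0,0,0],[0.03,0,0,0,0,0,0],[0.03,0,0,-0.01,0,0,0],[0.03,0,0,-0.02,0,0,0],[0.03,0,0,-0.03,0,0,0],[0.03,0,0,-0.03,0,0,0],[0.03,0,0,-0.03,0,0,0],[0.03,0,0,-0.03,0,0,0]]]' 90|head -2
python3 -m creep '[[[0.024,0,0,0,0,0,0.1122],[0.024,0,0,0,0,0,0.1122],[0.024,0,0,0,0,0,0.1122],[0.024,0,0,0,0,0,0.1122],[0.024,0,0,0,0,0,0.1122],[0.024,0,0,0,0,0,0.1122],[0.024,0,0,0,0,0,0.1122]]]' |head -2
python3 -m creep '[[[0.024,0,0,0,0,0,0.1122],[0.024,0,0,0,0,0,0.1122],[0.024,0,0,0,0,0,0.1122],[0.024,0,0,0,0,0,0.1122],[0.024,0,0,0,0,0,0.1122],[0.024,0,0,0,0,0,0.1122],[0.024,0,0,0,0,0,0.1122],[0.024,0,0,0,0,0,0],[0.024,0,0,0,0,0,0]]]'
python3 - <<'E'
from h import *
plan(.471,-.1059,.10,.102+np.pi/2)
E
```

```text
clock: 17.95
tool_pos: [0.547, 0.1705, 0.2606]
clock: 18.53
tool_pos: [0.5471, 0.1707, 0.2592]
clock: 19.28
tool_pos: [0.5471, 0.1709, 0.2587]
orientation: [0.0, 0.999, 0.051, 0.0]
force: [-0.2, -0.4, 0.3]
width: 0.0238
gripper_force: 0.0
wz 0.000  shift tool [-0.1039  0.2676  0.1587] tilt 0.01 q7 -1.29 t 19.2833 w 0.023804810673756928
```

```bash
python3 -m creep '[[[0.024,-0.0115,0.0297,0,0,0,0],[0.024,-0.0115,0.0297,0,0,0,0],[0.024,-0.0115,0.0297,0,0,0,0],[0.024,-0.0115,0.0297,0,0,0,0],[0.024,-0.0115,0.0297,0,0,0,0],[0.024,-0.0115,0.0297,0.03,0,0,0],[0.024,-0.0115,0.0297,0.03,0,0,0],[0.024,-0.0115,0.0297,0.03,0,0,0],[0.024,-0.0115,0.0297,0.03,0,0,0]]]'|head -2
python3 -m creep '[[[0.024,0,0,0.01,0,0,0],[0.024,0,0,0.01,0,0,0],[0.024,0,0,0,0,0,0],[0.024,0,0,0,0,0,0]]]'
cat >> h.py <<'E'
def covers():
    "find all covers in both views, classify grey ones by fit"
    for n in("top","scene"):
        c=r.capture(n); W=cloud(c)
        for d in r.outline_of(n,"cover_a"):
            m=d["pixels"]; p=W[m]; p=p[~np.isnan(p[:,0])]; col=c["img"][m].mean(0)
            if d["confidence"]<.3 or len(p)<50 or np.ptp(col)>20: continue
            g=np.median(p[:,:2],0); z0=np.median(p[:,2])
            res=[(round(float(np.median(abs(f[0]))),4),k) for k,f in ((k,rimf(W,g,k)) for k in SP) if f]
            if res: b=min(res); print(n,b,"conf",round(d["confidence"],2),rim(W,g,b[1])[:2],"z",z0.round(3))
def rimf(W,g,k):
    x=rim(W,g,k) if ((abs(W[...,2]-SP[k][1])<.005)&(np.hypot(W[...,0]-g[0],W[...,1]-g[1])<SP[k][0]/2+.012)).sum()>60 else None
    return x and (x[2],)
E
python3 - <<'E'
from h import *
plan(.471,-.1059,.049,.102+np.pi/2)
covers()
orange("top");orange("scene")
E
```

```text
clock: 20.03
tool_pos: [0.4721, -0.1006, 0.1436]
clock: 20.37
tool_pos: [0.473, -0.0985, 0.1242]
orientation: [-0.0, 0.999, 0.051, 0.0]
force: [0.1, -0.1, 0.2]
width: 0.0241
gripper_force: 0.0
wz 0.000  shift tool [-0.0028  0.0072  0.0752] tilt 0.06 q7 -0.61 t 20.3667 w 0.02406794918037673
top (0.0021, 'c') conf 0.97 (array([ 0.453 , -0.2298]), 247) z 0.024
top (0.002, 'a') conf 0.59 (array([ 0.4639, -0.0452]), 181) z 0.026
top (0.0022, 'b') conf 0.58 (array([ 0.6272, -0.0599]), 378) z 0.024
scene (0.0023, 'c') conf 0.79 (array([ 0.4534, -0.2281]), 266) z 0.027
scene (0.0025, 'a') conf 0.77 (array([ 0.4651, -0.0434]), 393) z 0.026
scene (0.0024, 'b') conf 0.77 (array([ 0.6279, -0.0586]), 402) z 0.025
scene (0.0023, 'd') conf 0.66 (array([ 0.5945, -0.2079]), 239) z 0.029
top 1550 u -0.05142864985203401 0.055393718262746576 v -0.08416388690141215 0.05397851620539231 plane du,dv,z [-0.0042 -0.0018  0.1034]
scene 1057 u -0.050112878318151484 0.032605553758313165 v -0.08248542171151473 0.05255319858479806 plane du,dv,z [ 0.0069 -0.0025  0.1035]
```

```bash
python3 -m creep '[[[0.024,-0.0028,0.0072,0.01,0,0,0],[0.024,0,0,0.02,0,0,0],[0.024,0,0,0.02,0,0,0],[0.024,0,0,0.015,0,0,0],[0.024,0,0,0.007,0,0,0],[0.024,0,0,0.003,0,0,0],[0.024,0,0,0,0,0,0],[0.024,0,0,0,0,0,0]]]' 90
python3 -m creep '[[[0,0,0,0,0,0,0],[0,0,0,0,0,0,0],[0,0,0,0,0,0,0],[0,0,0,0,0,0,0],[0,0,0,0,0,0,0],[0,0,0,0,0,0,0]]]'
python3 -m creep '[[[0,0,0,-0.005,0,0,0],[0,0,0,-0.01,0,0,0],[0,0,0,-0.02,0,0,0],[0,0,0,-0.02,0,0,0],[0,0,0,0,0,0,0],[0,0,0,0,0,0,0]]]'
cat >> h.py <<'E'
def tiltfit(g,k,zlo,zhi):
    for n in("top","scene"):
        W=cloud(r.capture(n)); D=SP[k][0]
        d=np.hypot(W[...,0]-g[0],W[...,1]-g[1]); p=W[(d<D/2+.015)&(W[...,2]>zlo)&(W[...,2]<zhi)]
        # rim top ring
        c=np.array(g,float)
        for _ in range(4):
            dd=np.hypot(*(p[:,:2]-c).T); q=p[abs(dd-D/2+.004)<.006]
            A=np.c_[q[:,:2]-c,np.ones(len(q))]; kk=np.linalg.lstsq(A,q[:,2],rcond=None)[0]
            e=abs(A@kk-q[:,2])<.006; kk=np.linalg.lstsq(A[e],q[e][:,2],rcond=None)[0]; q=q[e]
            c=circ(q,D/2-.004,c).x
        print(n,k,len(q),"centre",c,"plane",kk,"deg",np.degrees(np.hypot(*kk[:2])).round(1))
E
python3 - <<'E'
from h import *
s=r.sense();p=s["tool_pos"];print(p)
g=p[:2]+l*.062; z=p[2]+.001
tiltfit(g,"a",z-.012,z+.012)
E
```

```text
clock: 21.33
tool_pos: [0.4707, -0.1073, 0.0497]
orientation: [0.0, 0.999, 0.05, 0.001]
force: [-0.0, 0.3, 0.1]
width: 0.024
gripper_force: 0.0
clock: 21.83
tool_pos: [0.4708, -0.1076, 0.0495]
orientation: [0.001, 0.999, 0.049, 0.001]
force: [2.2, -1.4, 2.1]
width: 0.0038
gripper_force: 87.7
clock: 22.33
tool_pos: [0.4704, -0.1069, 0.105]
orientation: [0.0, 0.999, 0.05, 0.001]
force: [0.4, -0.0, -1.9]
width: 0.0033
gripper_force: 87.5
[ 0.4704 -0.1069  0.105 ]
top a 215 centre [ 0.4584 -0.0478] plane [ 0.     -0.0039  0.1049] deg 0.2
scene a 356 centre [ 0.4596 -0.0459] plane [-0.0051 -0.0125  0.1035] deg 0.8
```

```bash
python3 -m creep '[[[0,0,0,-0.015,0,0,0],[0,0,0,-0.025,0,0,0],[0,0,0,-0.03,0,0,0],[0,0,0,-0.03,0,0,0],[0,0,0,-0.03,0,0,0],[0,0,0,-0.03,0,0,0],[0,0,0,-0.02,0,0,0],[0,0,0,-0.005,0,0,0]]]'|head -2
python3 -m creep '[[[0,0.0056,-0.014,0,0,0,0],[0,0.0111,-0.0279,0,0,0,0],[0,0.0111,-0.0279,0,0,0,0],[0,0.0111,-0.0279,0,0,0,0],[0,0.0111,-0.0279,0,0,0,0],[0,0.0111,-0.0279,0,0,0,0],[0,0.0111,-0.0279,0,0,0,0],[0,0.0111,-0.0279,0,0,0,0],[0,0.0111,-0.0279,0,0,0,0],[0,0.0111,-0.0279,0,0,0,0]]]'|head -2
python3 -m creep '[[[0,0.0056,-0.014,0.01,0,0,0],[0,0,0,0.03,0,0,0],[0,0,0,0.03,0,0,0],[0,0,0,0.015,0,0,0],[0,0,0,0,0,0,0],[0,0,0,0,0,0,0],[0,0,0,0,0,0,0]]]'
cat >> h.py <<'E'
def held(k,off):
    p=np.array(r.sense()["tool_pos"]); tiltfit(p[:2]+off,k,p[2]-.012,p[2]+.012)
E
python3 - <<'E'
from h import *
held("a",np.array([-.0114,.0601])); plan(.5524,.1819,.153,.102+np.pi/2)
E
```

```text
clock: 23.1
tool_pos: [0.4711, -0.1079, 0.2912]
clock: 23.93
tool_pos: [0.5479, 0.1688, 0.2863]
clock: 24.52
tool_pos: [0.5536, 0.1806, 0.2043]
orientation: [0.0, 0.999, 0.049, 0.0]
force: [0.8, -0.5, -1.1]
width: 0.0039
gripper_force: 87.6
top a 183 centre [0.5418 0.2391] plane [0.01   0.0125 0.2045] deg 0.9
scene a 497 centre [0.5436 0.2407] plane [-0.0019 -0.0092  0.2032] deg 0.5
wz -0.004  shift tool [-0.0016 -0.001   0.0523] tilt 0.14 q7 -1.26 t 24.6167 w 0.003962771484012095
```

```bash
python3 -m creep '[[[0,-0.0015,-0.0022,0.01,0,0,0],[0,0,0,0.015,0,0,0],[0,0,0,0.015,0,0,0],[0,0,0,0.006,0,0,0],[0,0,0,0.003,0,0,0],[0,0,0,0.001,0,0,0],[0,0,0,0.001,0,0,0],[0,0,0,0,0,0,0],[0,0,0,0,0,0,0]]]'
python3 - <<'E'
from h import *
held("a",np.array([-.0114,.0601])); plan(.5524,.1819,.153,.102+np.pi/2)
E
```

```text
clock: 25.37
tool_pos: [0.5519, 0.1836, 0.1537]
orientation: [-0.0, 0.999, 0.049, 0.001]
force: [0.2, -0.1, -2.0]
width: 0.0039
gripper_force: 87.5
top a 160 centre [0.5401 0.242 ] plane [-0.0356  0.0006  0.1517] deg 2.0
scene a 360 centre [0.5406 0.2434] plane [ 0.0068 -0.0005  0.1528] deg 0.4
wz -0.003  shift tool [0.0005 0.0018 0.0005] tilt 0.05 q7 -1.21 t 25.4667 w 0.0037330954344301816
```

```bash
python3 -m creep '[[[0.022,0,0,0,0,0,0],[0.022,0,0,0,0,0,0],[0.022,0,0,0,0,0,0],[0.022,0,0,-0.005,0,0,0],[0.022,0,0,-0.01,0,0,0],[0.022,0,0,-0.02,0,0,0],[0.022,0,0,-0.03,0,0,0],[0.024,0,0,-0.03,0,0,0],[0.024,0,0,-0.03,0,0,0]]]'
python3 -m creep '[[[0.024,0,0,0,0,0,0],[0.024,0,0,0,0,0,0],[0.024,0,0,0,0,0,0]]]'|head -2
python3 - <<'E'
from h import *
covers(); tiltfit([.541,.243],"a",.142,.164)
b=np.array([.6276,-.0592])-l*.053; print(b); plan(*b,.10,.102+np.pi/2)
E
```

```text
clock: 26.22
tool_pos: [0.5514, 0.1833, 0.2804]
orientation: [0.0, 0.999, 0.049, 0.0]
force: [0.8, 0.3, 0.5]
width: 0.0241
gripper_force: 0.0
clock: 26.47
tool_pos: [0.551, 0.1838, 0.2781]
top (0.0022, 'b') conf 0.95 (array([ 0.6269, -0.06  ]), 381) z 0.024
top (0.0022, 'd') conf 0.82 (array([ 0.5934, -0.2095]), 254) z 0.024
top (0.0021, 'c') conf 0.56 (array([ 0.4531, -0.2299]), 316) z 0.024
scene (0.0025, 'c') conf 0.79 (array([ 0.4538, -0.228 ]), 288) z 0.028
scene (0.0023, 'b') conf 0.73 (array([ 0.6277, -0.0586]), 397) z 0.024
scene (0.0024, 'd') conf 0.68 (array([ 0.5943, -0.2079]), 242) z 0.03
top a 229 centre [0.5402 0.2423] plane [0.0102 0.0165 0.1542] deg 1.1
scene a 491 centre [0.5418 0.2436] plane [0.0139 0.0005 0.1528] deg 0.8
[ 0.633  -0.1119]
wz -0.003  shift tool [0.0518 0.3023 0.1772] tilt 0.11 q7 -1.33 t 26.7667 w 0.0240420243935245
```

```bash
python3 -m creep '[[[0.024,0.0026,0.015,0,0,0,0],[0.024,0.0052,0.0302,0,0,0,0],[0.024,0.0052,0.0302,0,0,0,0],[0.024,0.0052,0.0302,0,0,0,0],[0.024,0.0052,0.0302,0,0,0,0],[0.024,0.0052,0.0302,0,0,0,0],[0.024,0.0052,0.0302,0.02,0,0,0],[0.024,0.0052,0.0302,0.03,0,0,0],[0.024,0.0052,0.0302,0.03,0,0,0],[0.024,0.0052,0.0302,0.03,0,0,0]]]'|head -2
python3 -m creep '[[[0.024,0.0026,0.0155,0.03,0,0,0],[0.024,0,0,0.03,0,0,0],[0.024,0,0,0,0,0,0],[0.024,0,0,0,0,0,0],[0.024,0,0,0,0,0,0]]]'
python3 - <<'E'
from h import *
plan(.633,-.1119,.046,.102+np.pi/2)
E
```

```text
clock: 27.6
tool_pos: [0.6285, -0.0956, 0.1691]
clock: 28.02
tool_pos: [0.6334, -0.1091, 0.1119]
orientation: [0.0, 0.999, 0.05, 0.001]
force: [0.2, 0.4, 0.8]
width: 0.024
gripper_force: 0.0
wz -0.002  shift tool [-0.0008  0.0027  0.0659] tilt 0.11 q7 -0.76 t 28.0167 w 0.02397920263479342
```

```bash
python3 -m creep '[[[0.024,-0.0008,0.0027,0.01,0,0,0],[0.024,0,0,0.02,0,0,0],[0.024,0,0,0.02,0,0,0],[0.024,0,0,0.01,0,0,0],[0.024,0,0,0.005,0,0,0],[0.024,0,0,0,0,0,0],[0.024,0,0,0,0,0,0]]]' 90
python3 -m creep '[[[0,0,0,0,0,0,0],[0,0,0,0,0,0,0],[0,0,0,0,0,0,0],[0,0,0,0,0,0,0],[0,0,0,0,0,0,0],[0,0,0,0,0,0,0]]]'
python3 -m creep '[[[0,0,0,-0.005,0,0,0],[0,0,0,-0.01,0,0,0],[0,0,0,-0.02,0,0,0],[0,0,0,-0.03,0,0,0],[0,0,0,-0.03,0,0,0],[0,0,0,-0.03,0,0,0],[0,0,0,-0.03,0,0,0],[0,0,0,-0.03,0,0,0],[0,0,0,-0.03,0,0,0],[0,0,0,-0.02,0,0,0]]]'
python3 -m creep '[[[0,0,0,-0.01,0,0,0],[0,0,0,0,0,0,0],[0,0,0,0,0,0,0]]]' | head -2
python3 - <<'E'
from h import *
held("b",l*.053)
E
```

```text
clock: 28.6
tool_pos: [0.6325, -0.1125, 0.0466]
orientation: [0.0, 0.999, 0.05, 0.001]
force: [0.1, -0.2, 0.3]
width: 0.024
gripper_force: 0.0
clock: 29.1
tool_pos: [0.6327, -0.113, 0.0465]
orientation: [0.001, 0.999, 0.049, 0.001]
force: [0.2, -0.7, 3.8]
width: 0.0034
gripper_force: 89.8
clock: 29.93
tool_pos: [0.6318, -0.1127, 0.2841]
orientation: [0.001, 0.999, 0.049, 0.001]
force: [0.3, -0.1, -0.5]
width: 0.0036
gripper_force: 89.2
clock: 30.18
tool_pos: [0.6312, -0.1119, 0.2898]
top b 180 centre [ 0.6279 -0.0606] plane [-0.0201  0.0042  0.2898] deg 1.2
scene b 462 centre [ 0.6296 -0.0592] plane [-0.007  -0.0103  0.2879] deg 0.7
```

```bash
python3 -m creep '[[[0,-0.0028,-0.0155,0,0,0,0],[0,-0.0057,-0.031,0,0,0,0],[0,-0.0057,-0.031,0,0,0,0],[0,-0.0057,-0.031,0,0,0,0],[0,-0.0057,-0.031,0,0,0,0],[0,-0.0057,-0.031,0,0,0,0],[0,-0.0057,-0.031,0,0,0,0],[0,-0.0057,-0.031,0,0,0,0],[0,-0.0057,-0.031,0,0,0,0],[0,-0.0057,-0.031,0,0,0,0]]]'|head -2
python3 -m creep '[[[0,-0.0028,-0.0155,0.01,0,0,0],[0,0,0,0.03,0,0,0],[0,0,0,0.03,0,0,0],[0,0,0,0.01,0,0,0],[0,0,0,0,0,0,0],[0,0,0,0,0,0,0],[0,0,0,0,0,0,0]]]'
python3 - <<'E'
from h import *
held("b",np.array([-.0024,.052])); plan(.5434,.191,.170,.102+np.pi/2)
E
```

```text
clock: 31.12
tool_pos: [0.5472, 0.1771, 0.2887]
clock: 31.7
tool_pos: [0.5458, 0.1896, 0.2119]
orientation: [0.0, 0.999, 0.049, 0.001]
force: [0.2, -0.4, -0.4]
width: 0.0036
gripper_force: 89.2
top b 113 centre [0.5438 0.2383] plane [0.0752 0.0659 0.2162] deg 5.7
scene b 404 centre [0.5449 0.2413] plane [-0.0055 -0.0107  0.211 ] deg 0.7
wz -0.004  shift tool [-0.0024 -0.0012  0.0423] tilt 0.19 q7 -1.29 t 31.8 w 0.00335910536387852
```

```bash
python3 -m creep '[[[0,-0.0027,-0.002,0.01,0,0,0],[0,0,0,0.015,0,0,0],[0,0,0,0.01,0,0,0],[0,0,0,0.003,0,0,0],[0,0,0,0.002,0,0,0],[0,0,0,0.001,0,0,0],[0,0,0,0.001,0,0,0],[0,0,0,0,0,0,0],[0,0,0,0,0,0,0]]]'
python3 - <<'E'
from h import *
held("b",np.array([-.0024,.052])); plan(.5434,.191,.170,.102+np.pi/2)
E
```

```text
clock: 32.55
tool_pos: [0.5422, 0.1919, 0.1695]
orientation: [0.0, 0.999, 0.049, 0.001]
force: [-2.0, -1.6, 3.6]
width: 0.0038
gripper_force: 89.7
top b 99 centre [0.5396 0.2406] plane [0.0045 0.0666 0.1718] deg 3.8
scene b 360 centre [0.5409 0.2432] plane [-0.0107  0.0116  0.1699] deg 0.9
wz -0.003  shift tool [ 0.0011  0.001  -0.0006] tilt 0.09 q7 -1.25 t 32.65 w 0.002914729344404566
```

Contact felt (3.6 N) and the centre matches. Release and measure.

```bash
python3 -m creep '[[[0.02,0,0,0,0,0,0],[0.02,0,0,0,0,0,0],[0.02,0,0,0,0,0,0],[0.022,0,0,-0.005,0,0,0],[0.022,0,0,-0.01,0,0,0],[0.022,0,0,-0.02,0,0,0],[0.022,0,0,-0.03,0,0,0],[0.024,0,0,-0.03,0,0,0],[0.024,0,0,-0.02,0,0,0]]]' | head -2
python3 -m creep '[[[0.024,0,0,0,0,0,0],[0.024,0,0,0,0,0,0],[0.024,0,0,0,0,0,0]]]'|head -2
python3 - <<'E'
from h import *
covers(); tiltfit([.541,.243],"a",.142,.162); tiltfit([.541,.243],"b",.162,.182)
b=np.array([.4533,-.2290])-l*.044; print(b); plan(*b,.10,.102+np.pi/2)
E
```

```text
clock: 33.4
tool_pos: [0.5428, 0.1918, 0.2874]
clock: 33.65
tool_pos: [0.5411, 0.1925, 0.2833]
top (0.0022, 'c') conf 0.96 (array([ 0.453 , -0.2299]), 316) z 0.024
top (0.0023, 'd') conf 0.58 (array([ 0.5934, -0.2096]), 244) z 0.024
scene (0.0023, 'c') conf 0.92 (array([ 0.4533, -0.2282]), 273) z 0.028
scene (0.0024, 'd') conf 0.82 (array([ 0.594, -0.208]), 228) z 0.029
top a 260 centre [0.5409 0.2425] plane [0.0004 0.0117 0.1537] deg 0.7
scene a 259 centre [0.5403 0.2437] plane [-0.011   0.0035  0.1532] deg 0.7
top b 189 centre [0.5394 0.2428] plane [-0.0043 -0.0044  0.17  ] deg 0.4
scene b 521 centre [0.5407 0.2444] plane [-0.0001 -0.0006  0.1697] deg 0.0
[ 0.4578 -0.2728]
wz -0.003  shift tool [-0.1305  0.454   0.1834] tilt 0.05 q7 -1.35 t 34.05 w 0.023762241953287962
```

```bash
python3 -m creep '[[[0.024,-0.0041,0.0142,0,0,0,0],[0.024,-0.0082,0.0284,0,0,0,0],[0.024,-0.0082,0.0284,0,0,0,0],[0.024,-0.0082,0.0284,0,0,0,0],[0.024,-0.0082,0.0284,0,0,0,0],[0.024,-0.0082,0.0284,0,0,0,0],[0.024,-0.0082,0.0284,0,0,0,0],[0.024,-0.0082,0.0284,0,0,0,0]]]'|head -2
python3 -m creep '[[[0.024,-0.0082,0.0284,0,0,0,0],[0.024,-0.0082,0.0284,0,0,0,0],[0.024,-0.0082,0.0284,0,0,0,0],[0.024,-0.0082,0.0284,0.02,0,0,0],[0.024,-0.0082,0.0284,0.03,0,0,0],[0.024,-0.0082,0.0284,0.03,0,0,0],[0.024,-0.0082,0.0284,0.03,0,0,0],[0.024,-0.0082,0.0284,0.03,0,0,0],[0.024,-0.0041,0.0142,0.03,0,0,0]]]'|head -2
python3 -m creep '[[[0.024,0,0,0,0,0,0],[0.024,0,0,0,0,0,0],[0.024,0,0,0,0,0,0]]]'|head -2
python3 - <<'E'
from h import *
plan(.4578,-.2728,.043,.102+np.pi/2); covers()
E
```

```text
clock: 34.72
tool_pos: [0.5003, -0.0283, 0.2837]
clock: 35.47
tool_pos: [0.4537, -0.277, 0.1144]
clock: 35.72
tool_pos: [0.4565, -0.2716, 0.1158]
wz -0.003  shift tool [0.0011 0.0013 0.0728] tilt 0.05 q7 -0.32 t 35.7167 w 0.024147990570347437
top (0.0022, 'c') conf 0.77 (array([ 0.4529, -0.2301]), 194) z 0.023
top (0.0022, 'd') conf 0.7 (array([ 0.5934, -0.2096]), 251) z 0.024
scene (0.0025, 'd') conf 0.88 (array([ 0.5944, -0.208 ]), 247) z 0.028
scene (0.0024, 'c') conf 0.79 (array([ 0.4535, -0.2281]), 275) z 0.027
```

```bash
python3 -m creep '[[[0.024,0.0011,0.0013,0.01,0,0,0],[0.024,0,0,0.02,0,0,0],[0.024,0,0,0.02,0,0,0],[0.024,0,0,0.015,0,0,0],[0.024,0,0,0.005,0,0,0],[0.024,0,0,0.0025,0,0,0],[0.024,0,0,0,0,0,0],[0.024,0,0,0,0,0,0]]]' 90
python3 -m creep '[[[0,0,0,0,0,0,0],[0,0,0,0,0,0,0],[0,0,0,0,0,0,0],[0,0,0,0,0,0,0],[0,0,0,0,0,0,0],[0,0,0,0,0,0,0]]]'
python3 -m creep '[[[0,0,0,-0.005,0,0,0],[0,0,0,-0.01,0,0,0],[0,0,0,-0.02,0,0,0],[0,0,0,-0.03,0,0,0],[0,0,0,-0.03,0,0,0],[0,0,0,-0.03,0,0,0],[0,0,0,-0.03,0,0,0],[0,0,0,-0.03,0,0,0],[0,0,0,-0.03,0,0,0],[0,0,0,-0.02,0,0,0]]]'
python3 -m creep '[[[0,0,0,-0.015,0,0,0],[0,0,0,0,0,0,0],[0,0,0,0,0,0,0]]]' | head -2
python3 - <<'E'
from h import *
held("c",l*.044)
E
```

```text
clock: 36.58
tool_pos: [0.458, -0.2732, 0.0431]
orientation: [0.001, 0.999, 0.05, 0.001]
force: [0.0, -0.2, -0.5]
width: 0.0242
gripper_force: 0.0
clock: 37.08
tool_pos: [0.4579, -0.2735, 0.0431]
orientation: [0.001, 0.999, 0.049, 0.001]
force: [-0.4, -0.2, 5.4]
width: 0.0038
gripper_force: 94.1
clock: 37.92
tool_pos: [0.4574, -0.2732, 0.2805]
orientation: [0.001, 0.999, 0.049, 0.001]
force: [-0.4, -0.3, -1.0]
width: 0.004
gripper_force: 93.7
clock: 38.17
tool_pos: [0.4573, -0.2725, 0.2926]
top c 438 centre [ 0.4536 -0.2293] plane [0.0036 0.0108 0.2931] deg 0.7
scene c 332 centre [ 0.4547 -0.2279] plane [-0.0008 -0.0053  0.2907] deg 0.3
```

```bash
python3 -m creep '[[[0,0.0042,-0.0144,0,0,0,0],[0,0.00835,-0.0288,0,0,0,0],[0,0.00835,-0.0288,0,0,0,0],[0,0.00835,-0.0288,0,0,0,0],[0,0.00835,-0.0288,0,0,0,0],[0,0.00835,-0.0288,0,0,0,0],[0,0.00835,-0.0288,0,0,0,0],[0,0.00835,-0.0288,0,0,0,0]]]'|head -2
python3 -m creep '[[[0,0.00835,-0.0288,0,0,0,0],[0,0.00835,-0.0288,0,0,0,0],[0,0.00835,-0.0288,0,0,0,0],[0,0.00835,-0.0288,0,0,0,0],[0,0.00835,-0.0288,0,0,0,0],[0,0.00835,-0.0288,0,0,0,0],[0,0.00835,-0.0288,0,0,0,0],[0,0.00835,-0.0288,0,0,0,0],[0,0.0042,-0.0144,0,0,0,0]]]'|head -2
python3 -m creep '[[[0,0,0,0.015,0,0,0],[0,0,0,0.025,0,0,0],[0,0,0,0.02,0,0,0],[0,0,0,0.007,0,0,0],[0,0,0,0,0,0,0],[0,0,0,0,0,0,0],[0,0,0,0,0,0,0]]]'
python3 - <<'E'
from h import *
held("c",np.array([-.0032,.0439])); plan(.5432,.1997,.1866,.102+np.pi/2)
E
```

```text
clock: 38.93
tool_pos: [0.4976, -0.0497, 0.2908]
clock: 39.68
tool_pos: [0.544, 0.2043, 0.2898]
clock: 40.27
tool_pos: [0.5458, 0.1984, 0.2266]
orientation: [0.0, 0.999, 0.049, 0.001]
force: [-0.6, -0.0, -0.0]
width: 0.0039
gripper_force: 93.8
top c 113 centre [0.5416 0.2384] plane [-0.048  -0.018   0.2245] deg 2.9
scene c 321 centre [0.5436 0.2409] plane [-0.0158 -0.0126  0.2261] deg 1.2
wz -0.003  shift tool [-0.0026 -0.0013  0.0401] tilt 0.14 q7 -1.32 t 40.3667 w 0.00369605840108909
```

```bash
python3 -m creep '[[[0,-0.0026,-0.0027,0.01,0,0,0],[0,0,0,0.013,0,0,0],[0,0,0,0.01,0,0,0],[0,0,0,0.003,0,0,0],[0,0,0,0.002,0,0,0],[0,0,0,0.001,0,0,0],[0,0,0,0.001,0,0,0],[0,0,0,0,0,0,0],[0,0,0,0,0,0,0]]]'
python3 - <<'E'
from h import *
held("c",np.array([-.0032,.0439])); plan(.5432,.1997,.1866,.102+np.pi/2)
E
```

```text
clock: 41.12
tool_pos: [0.5426, 0.2011, 0.1862]
orientation: [-0.0, 0.999, 0.049, 0.001]
force: [-1.2, -1.2, 3.3]
width: 0.0043
gripper_force: 93.8
top c 100 centre [0.5387 0.2406] plane [-0.0762 -0.0101  0.1844] deg 4.4
scene c 295 centre [0.54   0.2435] plane [0.0013 0.0092 0.1861] deg 0.5
wz -0.003  shift tool [ 0.0005  0.0014 -0.0004] tilt 0.08 q7 -1.29 t 41.2167 w 0.0037045792682162152
```

```bash
python3 -m creep '[[[0.02,0,0,0,0,0,0],[0.02,0,0,0,0,0,0],[0.02,0,0,0,0,0,0],[0.022,0,0,-0.005,0,0,0],[0.022,0,0,-0.01,0,0,0],[0.022,0,0,-0.02,0,0,0],[0.022,0,0,-0.03,0,0,0],[0.024,0,0,-0.03,0,0,0],[0.024,0,0,-0.01,0,0,0]]]' | head -2
python3 -m creep '[[[0.024,0,0,0,0,0,0],[0.024,0,0,0,0,0,0],[0.024,0,0,0,0,0,0]]]'|head -2
python3 - <<'E'
from h import *
covers(); tiltfit([.540,.243],"b",.162,.178); tiltfit([.540,.243],"c",.18,.194)
b=np.array([.5938,-.2088])-l*.035; print(b); plan(*b,.10,.102+np.pi/2)
E
```

```text
clock: 41.97
tool_pos: [0.5445, 0.2008, 0.2957]
clock: 42.22
tool_pos: [0.5411, 0.2017, 0.2889]
top (0.0021, 'd') conf 0.88 (array([ 0.5935, -0.2096]), 249) z 0.023
scene (0.0023, 'd') conf 0.88 (array([ 0.5941, -0.2081]), 241) z 0.028
top b 241 centre [0.5395 0.2433] plane [0.0015 0.0246 0.1705] deg 1.4
scene b 333 centre [0.5412 0.2446] plane [-0.0119  0.0045  0.1702] deg 0.7
top c 195 centre [0.5378 0.2424] plane [-0.0282 -0.0112  0.1863] deg 1.7
scene c 446 centre [0.5395 0.2439] plane [0.0012 0.0077 0.1866] deg 0.4
[ 0.5974 -0.2436]
wz -0.003  shift tool [0.0099 0.4482 0.1901] tilt 0.05 q7 -1.38 t 42.6167 w 0.024070897428955552
```

```bash
python3 -m creep '[[[0.024,0.0003,0.014,0,0,0,0],[0.024,0.0006,0.028,0,0,0,0],[0.024,0.0006,0.028,0,0,0,0],[0.024,0.0006,0.028,0,0,0,0],[0.024,0.0006,0.028,0,0,0,0],[0.024,0.0006,0.028,0,0,0,0],[0.024,0.0006,0.028,0,0,0,0],[0.024,0.0006,0.028,0,0,0,0]]]'|head -2
python3 -m creep '[[[0.024,0.0006,0.028,0,0,0,0],[0.024,0.0006,0.028,0,0,0,0],[0.024,0.0006,0.028,0,0,0,0],[0.024,0.0006,0.028,0.02,0,0,0],[0.024,0.0006,0.028,0.03,0,0,0],[0.024,0.0006,0.028,0.03,0,0,0],[0.024,0.0006,0.028,0.03,0,0,0],[0.024,0.0006,0.028,0.03,0,0,0],[0.024,0.0003,0.014,0.03,0,0,0]]]'|head -2
python3 -m creep '[[[0.024,0,0,0,0,0,0],[0.024,0,0,0,0,0,0],[0.024,0,0,0,0,0,0]]]'|head -2
python3 - <<'E'
from h import *
plan(.5974,-.2436,.040,.102+np.pi/2); covers()
E
```

```text
clock: 43.28
tool_pos: [0.5669, -0.0099, 0.2906]
clock: 44.03
tool_pos: [0.5943, -0.2498, 0.1197]
clock: 44.28
tool_pos: [0.5964, -0.2436, 0.1215]
wz -0.003  shift tool [0.0009 0.     0.0815] tilt 0.09 q7 -0.57 t 44.2833 w 0.02380800083546166
scene (0.0025, 'd') conf 0.96 (array([ 0.5941, -0.2081]), 239) z 0.027
```

```bash
python3 -m creep '[[[0.024,0.0009,0,0.01,0,0,0],[0.024,0,0,0.02,0,0,0],[0.024,0,0,0.02,0,0,0],[0.024,0,0,0.02,0,0,0],[0.024,0,0,0.009,0,0,0],[0.024,0,0,0.0025,0,0,0],[0.024,0,0,0,0,0,0],[0.024,0,0,0,0,0,0]]]' 90
python3 -m creep '[[[0,0,0,0,0,0,0],[0,0,0,0,0,0,0],[0,0,0,0,0,0,0],[0,0,0,0,0,0,0],[0,0,0,0,0,0,0],[0,0,0,0,0,0,0]]]'
python3 -m creep '[[[0,0,0,-0.005,0,0,0],[0,0,0,-0.01,0,0,0],[0,0,0,-0.02,0,0,0],[0,0,0,-0.03,0,0,0],[0,0,0,-0.03,0,0,0],[0,0,0,-0.03,0,0,0],[0,0,0,-0.03,0,0,0],[0,0,0,-0.03,0,0,0],[0,0,0,-0.03,0,0,0],[0,0,0,-0.025,0,0,0]]]'
python3 -m creep '[[[0,0,0,-0.015,0,0,0],[0,0,0,0,0,0,0],[0,0,0,0,0,0,0]]]' | head -2
python3 - <<'E'
from h import *
held("d",l*.035)
E
```

```text
clock: 45.15
tool_pos: [0.5974, -0.2439, 0.0399]
orientation: [0.001, 0.999, 0.05, 0.001]
force: [0.9, -0.8, 0.5]
width: 0.0238
gripper_force: 0.0
clock: 45.65
tool_pos: [0.5975, -0.2445, 0.0401]
orientation: [0.001, 0.999, 0.049, 0.001]
force: [-0.3, -0.1, 6.3]
width: 0.0048
gripper_force: 85.7
clock: 46.48
tool_pos: [0.5966, -0.2432, 0.2815]
orientation: [0.0, 0.999, 0.049, 0.0]
force: [0.1, -0.2, -0.9]
width: 0.0046
gripper_force: 85.3
clock: 46.73
tool_pos: [0.5966, -0.2432, 0.2942]
top d 181 centre [ 0.5926 -0.2096] plane [0.0163 0.0135 0.2951] deg 1.2
scene d 267 centre [ 0.5942 -0.2077] plane [0.0004 0.0017 0.2928] deg 0.1
```

```bash
python3 -m creep '[[[0,-0.0002,-0.0142,0,0,0,0],[0,-0.0005,-0.02845,0,0,0,0],[0,-0.0005,-0.02845,0,0,0,0],[0,-0.0005,-0.02845,0,0,0,0],[0,-0.0005,-0.02845,0,0,0,0],[0,-0.0005,-0.02845,0,0,0,0],[0,-0.0005,-0.02845,0,0,0,0],[0,-0.0005,-0.02845,0,0,0,0]]]'|head -2
python3 -m creep '[[[0,-0.0005,-0.02845,0,0,0,0],[0,-0.0005,-0.02845,0,0,0,0],[0,-0.0005,-0.02845,0,0,0,0],[0,-0.0005,-0.02845,0,0,0,0],[0,-0.0005,-0.02845,0,0,0,0],[0,-0.0005,-0.02845,0,0,0,0],[0,-0.0005,-0.02845,0,0,0,0],[0,-0.0005,-0.02845,0,0,0,0],[0,-0.0002,-0.0142,0,0,0,0]]]'|head -2
python3 -m creep '[[[0,0,0,0.015,0,0,0],[0,0,0,0.02,0,0,0],[0,0,0,0.015,0,0,0],[0,0,0,0,0,0,0],[0,0,0,0,0,0,0],[0,0,0,0,0,0,0]]]'
python3 - <<'E'
from h import *
held("d",np.array([-.0032,.0346])); plan(.5427,.2088,.2035,.102+np.pi/2)
E
```

```text
clock: 47.5
tool_pos: [0.5708, -0.0295, 0.2919]
clock: 48.25
tool_pos: [0.542, 0.214, 0.2913]
clock: 48.75
tool_pos: [0.5444, 0.2081, 0.2443]
orientation: [0.0, 0.999, 0.049, 0.0]
force: [0.4, -0.9, -0.6]
width: 0.0048
gripper_force: 85.4
top d 107 centre [0.5407 0.2389] plane [-0.0564 -0.0048  0.2434] deg 3.2
scene d 263 centre [0.5431 0.2417] plane [-0.0316  0.001   0.2452] deg 1.8
wz -0.004  shift tool [-0.002  -0.0007  0.0414] tilt 0.11 q7 -1.36 t 48.85 w 0.005001223564089624
```

```bash
python3 -m creep '[[[0,-0.0024,-0.0017,0.01,0,0,0],[0,0,0,0.014,0,0,0],[0,0,0,0.01,0,0,0],[0,0,0,0.003,0,0,0],[0,0,0,0.002,0,0,0],[0,0,0,0.001,0,0,0],[0,0,0,0.001,0,0,0],[0,0,0,0,0,0,0],[0,0,0,0,0,0,0]]]'
python3 - <<'E'
from h import *
held("d",np.array([-.0032,.0346])); plan(.5427,.2088,.2035,.102+np.pi/2)
E
```

```text
clock: 49.6
tool_pos: [0.5418, 0.2101, 0.2034]
orientation: [-0.0, 0.999, 0.049, 0.001]
force: [0.3, -0.4, 0.5]
width: 0.0052
gripper_force: 85.5
top d 91 centre [0.538  0.2403] plane [0.0978 0.0836 0.2078] deg 7.4
scene d 250 centre [0.54   0.2435] plane [-0.0267 -0.0008  0.2041] deg 1.5
wz -0.003  shift tool [ 0.0008  0.0013 -0.0001] tilt 0.07 q7 -1.32 t 49.7 w 0.0052432823982222964
```

```bash
python3 -m creep '[[[0,0,0,0.0008,0,0,0],[0,0,0,0,0,0,0],[0,0,0,0,0,0,0]]]'
python3 -m creep '[[[0.02,0,0,0,0,0,0],[0.02,0,0,0,0,0,0],[0.02,0,0,0,0,0,0],[0.022,0,0,-0.005,0,0,0],[0.022,0,0,-0.01,0,0,0],[0.022,0,0,-0.02,0,0,0],[0.022,0,0,-0.03,0,0,0],[0.024,0,0,-0.03,0,0,0]]]' | head -2
python3 -m creep '[[[0.024,0,0.02,0,0,0,0],[0.024,0,0.03,0,0,0,0],[0.024,0,0.03,0,0,0,0],[0.024,0,0.03,0,0,0,0],[0.024,0,0.03,0,0,0,0],[0.024,0,0.03,0,0,0,0],[0.024,0,0.03,0,0,0,0],[0.024,0,0,0,0,0,0]]]'|head -2
python3 -m creep '[[[0.024,0,0,0,0,0,0],[0.024,0,0,0,0,0,0],[0.024,0,0,0,0,0,0]]]'|head -2
python3 - <<'E'
from h import *
tiltfit([.540,.243],"a",.145,.162);tiltfit([.540,.243],"b",.163,.178); tiltfit([.540,.243],"c",.18,.194); tiltfit([.540,.243],"d",.196,.211)
c=r.capture("top"); A=c["img"][80:250,120:320]; c=r.capture("scene"); B=c["img"][140:310,380:580]
cv2.imwrite("pics/stack.png",cv2.resize(np.hstack([A,B])[...,::-1],None,fx=2,fy=2))
E
```

```text
clock: 49.95
tool_pos: [0.542, 0.2097, 0.2031]
orientation: [0.0, 0.999, 0.049, 0.001]
force: [-0.5, -1.7, 5.3]
width: 0.0049
gripper_force: 86.2
clock: 50.62
tool_pos: [0.541, 0.2102, 0.2984]
clock: 51.28
tool_pos: [0.5607, 0.0023, 0.2993]
clock: 51.53
tool_pos: [0.5613, 0.013, 0.2971]
top a 476 centre [0.5417 0.2437] plane [-0.0052  0.0013  0.1533] deg 0.3
scene a 247 centre [0.5416 0.2438] plane [-0.0064  0.0001  0.1532] deg 0.4
top b 440 centre [0.5396 0.2442] plane [0.0024 0.0039 0.1705] deg 0.3
scene b 330 centre [0.5408 0.2445] plane [-0.0142  0.0066  0.1699] deg 0.9
top c 387 centre [0.5381 0.2437] plane [-0.0022 -0.0014  0.1874] deg 0.2
scene c 293 centre [0.5388 0.244 ] plane [-0.0158  0.0091  0.187 ] deg 1.0
top d 382 centre [0.5379 0.2423] plane [ 0.0019 -0.0096  0.2042] deg 0.6
scene d 361 centre [0.5399 0.2439] plane [-0.0057 -0.0009  0.2037] deg 0.3
```

View pics/stack.png

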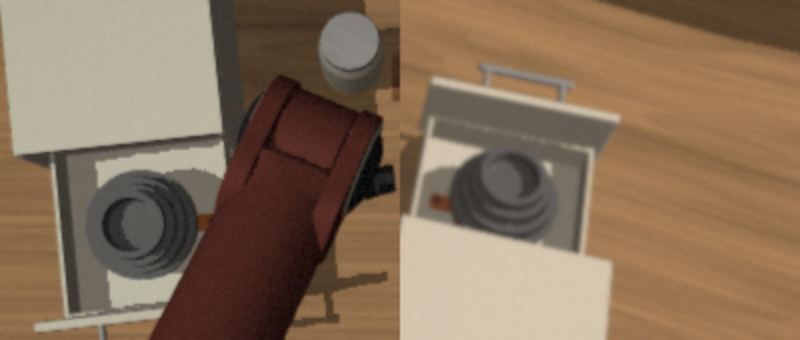

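Both views show the stack concentric (centres within about 3 mm), level and all nested, with the top at z 0.204, below the bay's 0.212. Now back to the handle to shut the drawer.

```bash
python3 -m creep '[[[0.04,0,0,0,0,0,-0.1122],[0.04,0,0,0,0,0,-0.1122],[0.04,0,0,0,0,0,-0.1122],[0.04,0,0,0,0,0,-0.1122],[0.04,0,0,0,0,0,-0.1122],[0.04,0,0,0,0,0,-0.1122],[0.04,0,0,0,0,0,-0.1122]]]' 60|head -2
python3 -m creep '[[[0.04,0,0,0,0,0,-0.1122],[0.04,0,0,0,0,0,-0.1122],[0.04,0,0,0,0,0,-0.1122],[0.04,0,0,0,0,0,-0.1122],[0.04,0,0,0,0,0,-0.1122],[0.04,0,0,0,0,0,-0.1122],[0.04,0,0,0,0,0,-0.1122],[0.04,0,0,0,0,0,0],[0.04,0,0,0,0,0,0]]]' |head -2
python3 -m creep '[[[0.04,0.02,-0.0153,0,0,0,0],[0.04,0.0231,-0.0153,0,0,0,0],[0.04,0.0231,-0.0153,0,0,0,0],[0.04,0.0231,-0.0153,0,0,0,0],[0.04,0.0231,-0.0153,0,0,0,0],[0.04,0.0231,-0.0153,0,0,0,0],[0.04,0.0231,-0.0153,0,0,0,0],[0.04,0.0231,-0.0153,0,0,0,0],[0.04,0.0231,-0.0153,0,0,0,0],[0.04,0.0231,-0.0153,0,0,0,0]]]' |head -2
python3 -m creep '[[[0.04,0,0,0.01,0,0,0],[0.04,0,0,0,0,0,0],[0.04,0,0,0,0,0,0],[0.04,0,0,0,0,0,0]]]'
python3 - <<'E'
from h import *
plan(.3855,.2276,.179,.102)
for n in("top","scene"):
    W=cloud(r.capture(n)); q=W[(W[...,2]>.18)&(W[...,2]<.203)&(W[...,0]>.3)&(W[...,1]>.1)&(W[...,1]<.4)]
    u=q[:,:2]@a; v=q[:,:2]@l; m=u<.43; print(n,m.sum(),np.percentile(u[m],[5,50,95]) if m.any() else 0)
E
```

```text
clock: 52.62
tool_pos: [0.5611, 0.0111, 0.2971]
clock: 53.37
tool_pos: [0.5611, 0.0109, 0.2971]
clock: 54.2
tool_pos: [0.3855, 0.2237, 0.2972]
clock: 54.53
tool_pos: [0.3872, 0.2219, 0.2874]
orientation: [0.0, 0.672, 0.74, 0.0]
force: [-0.0, 0.0, 0.2]
width: 0.0396
gripper_force: 0.0
wz -0.006  shift tool [ 0.0058 -0.0012  0.1084] tilt 0.05 q7 -0.32 t 54.5333 w 0.03963696661719627
top 191 [0.4035 0.4093 0.4242]
scene 239 [0.4051 0.4114 0.4245]
```

```bash
python3 -m creep '[[[0.04,0.0058,-0.0012,0.01,0,0,0],[0.04,0,0,0.02,0,0,0],[0.04,0,0,0.025,0,0,0],[0.04,0,0,0.025,0,0,0],[0.04,0,0,0.018,0,0,0],[0.04,0,0,0.01,0,0,0],[0.04,0,0,0,0,0,0],[0.04,0,0,0,0,0,0]]]' 60
python3 -m creep '[[[0,0,0,0,0,0,0],[0,0,0,0,0,0,0],[0,0,0,0,0,0,0],[0,0,0,0,0,0,0],[0,0,0,0,0,0,0]]]'
python3 -m creep '[[[0,0,0.002,0,0,0,0],[0,0,0.004,0,0,0,0],[0,0,0.006,0,0,0,0],[0,0,0.008,0,0,0,0],[0,0,0.01,0,0,0,0],[0,0,0.01,0,0,0,0],[0,0,0.01,0,0,0,0],[0,0,0.01,0,0,0,0],[0,0,0.01,0,0,0,0],[0,0,0.01,0,0,0,0]]]'
python3 -m creep '[[[0,0,0.01,0,0,0,0],[0,0,0.01,0,0,0,0],[0,0,0.01,0,0,0,0],[0,0,0.01,0,0,0,0],[0,0,0.01,0,0,0,0],[0,0,0.01,0,0,0,0],[0,0,0.008,0,0,0,0],[0,0,0.006,0,0,0,0],[0,0,0.004,0,0,0,0],[0,0,0.002,0,0,0,0]]]'
python3 -m creep '[[[0,0,0,0,0,0,0],[0,0,0,0,0,0,0]]]'
python3 - <<'E'
from h import *
p=r.sense()["tool_pos"];print(p[:2]@a)
E
```

```text
clock: 55.3
tool_pos: [0.3852, 0.228, 0.1791]
orientation: [0.0, 0.672, 0.741, -0.0]
force: [0.7, -0.1, 0.5]
width: 0.0398
gripper_force: 0.0
clock: 55.72
tool_pos: [0.3859, 0.2288, 0.1802]
orientation: [0.001, 0.671, 0.741, 0.002]
force: [0.9, -1.1, 6.2]
width: 0.0088
gripper_force: 58.7
clock: 56.55
tool_pos: [0.4644, 0.2371, 0.1803]
orientation: [-0.001, 0.671, 0.741, 0.0]
force: [-1.9, -0.6, 7.8]
width: 0.0088
gripper_force: 59.0
clock: 57.38
tool_pos: [0.5444, 0.2456, 0.1803]
orientation: [-0.0, 0.671, 0.742, 0.001]
force: [-2.2, 0.4, 6.5]
width: 0.0087
gripper_force: 58.9
clock: 57.55
tool_pos: [0.5446, 0.2456, 0.1803]
orientation: [0.0, 0.671, 0.742, 0.002]
force: [-0.5, 1.5, 4.7]
width: 0.009
gripper_force: 58.8
0.5669781005121249
```

```bash
python3 -m creep '[[[0,0,0.002,0,0,0,0],[0,0,0.004,0,0,0,0],[0,0,0.005,0,0,0,0],[0,0,0.005,0,0,0,0],[0,0,0.004,0,0,0,0],[0,0,0.003,0,0,0,0],[0,0,0.002,0,0,0,0],[0,0,0.002,0,0,0,0],[0,0,0,0,0,0,0]]]'
python3 -m creep '[[[0,0,0.002,0,0,0,0],[0,0,0.002,0,0,0,0],[0,0,0.001,0,0,0,0],[0,0,0.001,0,0,0,0],[0,0,0,0,0,0,0],[0,0,0,0,0,0,0]]]'
python3 - <<'E'
from h import *
p=r.sense()["tool_pos"];print(p[:2]@a)
E
```

```text
clock: 58.3
tool_pos: [0.5711, 0.2484, 0.1803]
orientation: [-0.0, 0.671, 0.742, 0.001]
force: [0.2, 0.9, 6.1]
width: 0.0087
gripper_force: 58.8
clock: 58.8
tool_pos: [0.5741, 0.2488, 0.1803]
orientation: [-0.002, 0.671, 0.742, -0.001]
force: [-5.3, 0.2, 9.5]
width: 0.0087
gripper_force: 59.3
0.5966415111228465
```

```bash
python3 -m creep '[[[0,0,0.002,0,0,0,0],[0,0,0.001,0,0,0,0],[0,0,0.001,0,0,0,0],[0,0,0,0,0,0,0],[0,0,0,0,0,0,0]]]'
python3 -m creep '[[[0,0,0.001,0,0,0,0],[0,0,0,0,0,0,0]]]'
```

```text
clock: 59.22
tool_pos: [0.5742, 0.2487, 0.1803]
orientation: [-0.006, 0.671, 0.742, -0.005]
force: [-14.0, -1.4, 15.4]
width: 0.0088
gripper_force: 59.9
clock: 59.38
tool_pos: [0.5741, 0.2488, 0.1802]
orientation: [-0.006, 0.671, 0.742, -0.006]
force: [-15.1, -1.3, 17.3]
width: 0.0084
gripper_force: 60.1
```

```bash
python3 -m creep '[[[0,0,-0.003,0,0,0,0],[0,0,-0.003,0,0,0,0],[0,0,0,0,0,0,0],[0.03,0,0,0,0,0,0],[0.03,0,0,0,0,0,0],[0.03,0,0,0,0,0,0]]]'
python3 -m creep '[[[0.03,0,0,-0.01,0,0,0],[0.03,0,0,-0.02,0,0,0],[0.03,0,0,-0.025,0,0,0],[0.03,0,0,-0.025,0,0,0],[0.03,0,0,-0.02,0,0,0],[0.03,-0.02,-0.01,0,0,0,0],[0.03,-0.03,-0.01,0,0,0,0],[0.03,-0.03,-0.01,0,0,0,0],[0.03,-0.03,-0.01,0,0,0,0],[0.03,-0.03,-0.01,0,0,0,0]]]'
python3 -m creep '[[[0.03,-0.03,0,0,0,0,0],[0.03,-0.03,0,0,0,0,0],[0.03,-0.03,0,0,0,0,0],[0.03,0,0,0,0,0,0],[0.03,0,0,0,0,0,0]]]'|head -2
python3 - <<'E'
from h import *
for n in("top","scene"):
    c=r.capture(n); save(c,"end_"+n,s=1.1); W=cloud(c)
    q=W[(W[...,2]>.18)&(W[...,2]<.203)&(W[...,0]>.45)&(W[...,1]>.15)&(W[...,1]<.33)]; u=q[:,:2]@a; print(n,"handle u",np.median(u[u<.62]))
    for k in("jar","mug","spatula"):
        d=r.outline_of(n,k)[:1]
        for e in d: p=W[e["pixels"]]; print(k,np.nanmedian(p,0))
E
```

```text
clock: 59.88
tool_pos: [0.5753, 0.2472, 0.1785]
orientation: [-0.0, 0.671, 0.741, -0.001]
force: [0.2, -0.2, -0.1]
width: 0.0301
gripper_force: 0.0
clock: 60.72
tool_pos: [0.5394, 0.1016, 0.2797]
orientation: [0.0, 0.671, 0.741, 0.0]
force: [-0.6, -0.6, 0.5]
width: 0.03
gripper_force: 0.0
clock: 61.13
tool_pos: [0.5488, 0.0108, 0.2798]
top handle u 0.5965555067120641
jar [ 0.7572 -0.0075  0.1237]
mug [ 0.67   -0.4247  0.0434]
spatula [ 0.7513 -0.1287  0.0053]
scene handle u 0.5992669415982073
jar [ 0.7876 -0.0002  0.1218]
mug [ 0.6649 -0.4187  0.0467]
spatula [ 0.7531 -0.1262  0.0047]
```

View pics/end_scene.png

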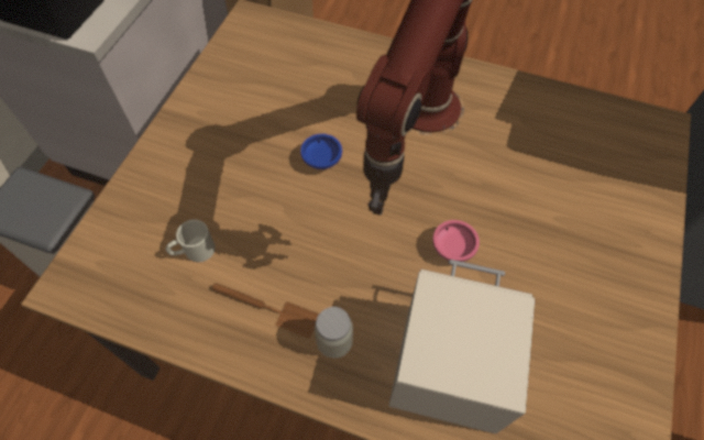

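The drawer is shut flush (unit at (465,345), handle at (478,268)). The jar, mug, spatula and the pink and blue bowls are where they started. Handing in.

```bash
python3 -c "
from station import r
print(r.job_done())"
```

```text
the job is handed in; nothing more can be done
None
```

The trivet is flat on the top drawer's floor with all four grey covers nested on it, largest at the bottom (centres within about 3 mm, measured before closing); the drawer is fully shut, everything else is where it was, and the job is handed in at about 61 s.

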